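# Weigh the rock prism from behind the crystals

## Robot

A 7-joint arm with a two-finger parallel gripper is mounted at the origin on the work surface. World frame = base frame: x ahead of the robot, y to its left, z up, the work surface at z = 0. Lengths are in m, angles in degrees, forces in N, time in s.
With the tool pointing down it reaches from about 0.4 to 0.9 m from the base axis. Payload 5.6 kg.
Tool frame: the origin (TCP) lies midway between the tips of the shut fingers; the grasp point (between the pads) lies 19 mm behind it; x points along the fingers, y is the direction in which the jaws open and shut, and the axes are right-handed (so a half turn about x gives the same grasp; the last joint's range is limited). The gripper opens to 92 mm and grips with 3 to 60 N. Pads are 20 mm wide; open, the fingers measure 128 mm over their backs; the gripper's body (75 mm by 189 mm) begins 69 mm behind the grasp point.
Start: joints at [71.734, 26.786, -0.665, 91.828, 0.344, 61.387, -3.226], TCP at [0.177, -0.625, 0.215] pointing down, gripper open.
Joint ranges: [-144.91, 144.91], [-17.63, 115.5], [-89.93, 88.59], [15.96, 139.68], [-74.01, 254.01], [8.47, 105.57], [-167.45, 167.45]. Speed limits (degrees/s): [147.25, 147.25, 180, 180, 180, 180, 180].

## Interface

Orientations are given as [roll, pitch, yaw] about the fixed x, y, z axes, in that order (R = Rz(yaw) Ry(pitch) Rx(roll)).
In Python, from station import r, grab_frame, camera_model gives the robot as it stands. The module is installed in compiled form; this text tells all that it offers.
- The arm moves only by the tool move_arm, never from a script. Its argument "steps" is a list of rows, each an object of numbers: "tx", "ty", "tz": the shift along the world's x, y, z in cm; "rx", "ry", "rz": the turn, a rotation vector about the world's x, y, z in degrees; "jaw": the finger opening in cm, from 0 to 9.19. A call has 1 to 8 rows; each row is the pose to reach, as a shift and turn from the pose commanded when the call began; what a row does not reach only later rows make up. A row lasts 1/12 s, in which the tool goes at most 41.7 mm and 7.16 degrees, less where a joint would pass 70% of its speed; a pose out of reach is approached as far as the arm can. A call with a gripper value outside its range is refused whole. The fingers move at their own pace and stop on an object; "newtons" is the grip in N (left out, the last holds). Time passes only in rows, so rows that repeat a pose let the fingers close. It gives the time, the measured TCP pose, the force and the opening at its end, in the units of the state.
- r.get_state(): the state, without advancing time (a new reading comes with each control period).
- grab_frame(name): name is "scene" or "top" or "wrist"; returns the picture (400x640x3 uint8, red, green, blue); there is no depth.
- camera_model(name): a dict with "vertical_fov" (degrees; the focal length in pixels is half the picture's height over the tangent of half this angle, whatever the lens; pixels are square), "cx", "cy" (the principal point, pixels), "origin" and "rotation" of the camera in the world. Camera axes: x right, y down, z forward; pixel columns grow to the right and rows downward; lengths in m; the calibration is good to about 2 mm. A picture is of the moment at which its call begins: read the wrist's pose just before it. camera_model takes no time and is no camera call; for the wrist camera it gives the pose at the moment of the call.
- r.sign_off(): hands the job in, once; it reports no verdict.
The state is a dict: "clock": time; "q": joint angles; "dq": joint speeds; "joint_torque": joint torques, N m; "position": TCP position; "tool_rot": TCP orientation; "contact_force": force on the tool from outside, world axes, zero at the start; "ft_torque": the same for the moment, N m; "gripper_width": finger opening in m.
Only numpy, scipy, OpenCV 4.12 (cv2) and the standard library are available. Lean on these libraries where they do the work, as an engineer would, in place of code of your own. Each camera call takes 0.05 s, during which the arm holds its last target.

## Task

The sawn pink granite prism at the back of the wooden specimen tray has to be weighed. Stand both crystals in front of it aside on the dark blue mat, then lower the prism gently onto the middle of the balance pan and let go, and after that put each crystal back, upright, where it stood in the tray. The prism stays on the pan; nothing else on the bench may be shifted and no crystal may be toppled.

Things in the scene. Friction and masses are not known exactly. Their poses are not given: they have to be found in the camera images.
- purple_center (a point): Purple crystal on a square dark-wood base, 170 g. Base 54 x 54 x 16 mm; on it a hexagonal column, 32 mm across flats, from 16 to 70 mm above the underside, then a point up to 92 mm. Point: on the axis, 46 mm above the underside. z up, x and y along the base's sides; two column flats face its +x and -x: grip the column across these. It starts in the tray before the prism, left or right.
- green_center (a point): Green crystal on a square dark-wood base: same shape, sizes, mass, axes and kind of point as the purple one. The two stand side by side at the start, bases about 13 mm apart.
- prism_center (a point): Pink granite prism with dark and white grains, 40 (x) x 120 (y) x 40 (z) mm, 500 g, lying in the tray behind the crystals, about 10 mm from their bases, parallel to their row. Point: its centre, 20 mm above its underside; y is the long axis. Grip it across x at mid-length; about 40 mm of tray floor is free behind it, but in front both crystal bases are in the fingers' way.
- specimen_tray: Shallow brown wooden tray, fixed, 186 (x) x 176 (y) mm outside; floor top 8 mm, rim (8 mm wide) 20 mm above the bench. Origin on the bench under its centre; -x is its front. Crystal places: about 36 mm before the centre, 33 mm left and right (y); prism: about 22 mm behind the centre.
- mat: Dark blue flat mat, fixed, 170 (x) x 200 (y) mm, 3 mm thick; the side area for the crystals. Origin on the bench under its centre.
- pan_center (a point): Centre of the top face of the balance's round steel pan, 130 mm across, 52 mm above the bench, rigid. The cream balance (fixed) has its top 38 mm above the bench; from the pan's axis it reaches 125 mm to its display side (-x), 75 mm to +x and 80 mm either way in y.
- dropper_center (a point): Bystander: small amber bottle with a black cap, 36 mm across, 80 mm tall; point half-way up. Leave alone.
- jar_center (a point): Bystander: small red-brown jar with a white cap, 52 mm across, 60 mm tall; point half-way up. Leave alone.
- slidebox_center (a point): Bystander: closed yellow plastic box, 82 x 102 x 32 mm, steel clasp to -x; point half-way up. Leave alone.
Mind the look-alikes: they are no part of the job. Leave any red or yellow look-alike of the part that bears prism_center alone.

How it is judged:
By the outcome, as a careful person would: the job done as asked, in the order asked, and still so for the second after the job is handed in, with the robot touching nothing.
It also fails if it takes over 120 s, if anything falls off the work surface, if the arm or the gripper's body presses on something with over 40 N, if the wrist force passes 120 N, or if a joint passes its speed limit or range.

## Working session

There is one attempt and no reset: what is moved stays moved. The work goes in short steps, Python scripts to look and compute and a tool call to move; the robot and the scene stay as the last step left them, time stands still between calls to the robot, and variables do not carry over. Pictures are saved under pics/ and viewed, and the job is handed in when it is done.

Besides the shell and the picture viewer there is one more tool, called after "Emit:" by a JSON object that holds its "name" and its "arguments". move_arm: Moves the arm, as the interface text tells. Its arguments: {"type":"object","properties":{"steps":{"type":"array"},"newtons":{"type":"number"}},"required":["steps"]}

```bash
mkdir -p pics; cat > h.py <<'E'
import numpy as np, cv2
from station import r, grab_frame, camera_model
def save(name,fn):
    im=grab_frame(name); cv2.imwrite('pics/'+fn,im[:,:,::-1]); return im
def ray(m,u,v):
    f=200/np.tan(np.radians(m['vertical_fov'])/2)
    d=np.array([(u-m['cx'])/f,(v-m['cy'])/f,1.]); return np.array(m['rotation'])@d
def px2w(m,u,v,z):
    d=ray(m,u,v); o=np.array(m['origin']); return o+d*(z-o[2])/d[2]
def w2px(m,p):
    f=200/np.tan(np.radians(m['vertical_fov'])/2)
    c=np.array(m['rotation']).T@(np.array(p)-np.array(m['origin'])); return c[:2]/c[2]*f+np.array([m['cx'],m['cy']])
def crop(fn,out,x0,y0,x1,y1,s):
    im=cv2.imread('pics/'+fn)[y0:y1,x0:x1]; cv2.imwrite('pics/'+out,cv2.resize(im,None,fx=s,fy=s,interpolation=cv2.INTER_CUBIC))
E
python3 - <<'E'
from h import *
save('top','top0.png');save('scene','scene0.png')
for n in('top','scene','wrist'):print(n,camera_model(n))
s=r.get_state();print(s)
E
```

```text
top {'vertical_fov': 47.10312397001475, 'cx': 314.7601081965407, 'cy': 192.1949374518016, 'origin': array([ 0.34689659, -0.02874949,  1.11510992]), 'rotation': array([-167.23200929,    0.31712831,  -83.17068101])}
scene {'vertical_fov': 57.15788653432738, 'cx': 321.6559153715818, 'cy': 197.49154689051844, 'origin': array([0.87665109, 0.31664948, 0.70885285]), 'rotation': array([-145.04157344,   -0.40772046,  139.35591242])}
wrist {'vertical_fov': 64.3575323424916, 'cx': 317.7619723268587, 'cy': 198.19674467475286, 'origin': array([ 0.24783902, -0.60569911,  0.38454514]), 'rotation': array([ 1.64526518e+02,  1.26379583e-01, -7.41921967e+01])}
{'clock': 0.1, 'q': array([71.73482055, 26.83111915, -0.66426024, 91.87262501,  0.34496453,
       61.38593186, -3.22468014]), 'dq': array([ 0.04250361, -0.10781072, -0.089772  , -0.14896357, -0.01698828,
       -0.07992282,  0.03514358]), 'joint_torque': array([ 4.99400830e-04, -5.21654177e+01, -1.26551589e-02, -2.44369143e+01,
       -5.68081671e-02,  1.40663187e-02,  9.12329438e-05]), 'position': array([ 0.17678862, -0.6249829 ,  0.21375554]), 'tool_rot': array([-84.97127043,  89.91226085, 110.82764957]), 'contact_force': array([ 0.28650822, -0.01673995, -0.09794309]), 'ft_torque': array([-0.02338695,  0.01054969, -0.06359566]), 'gripper_width': 0.09189111112335652}
```

```bash
cat >> h.py <<'E'
from scipy.spatial.transform import Rotation as Ro
_cm=camera_model
def camera_model(n):
    m=dict(_cm(n)); m['rotation']=Ro.from_euler('xyz',m['rotation'],degrees=True).as_matrix(); return m
E
python3 - <<'E'
from h import *
for n in('top','scene'):
    print(camera_model(n)['rotation'])
m=camera_model('top')
print(w2px(m,[0.177,-0.625,.215]))
print(Ro.from_euler('xyz',r.get_state()['tool_rot'],degrees=True).as_matrix().round(3))
E
```

```text
[[ 0.11891024 -0.96849866  0.21879372]
 [-0.99288958 -0.11475717  0.03163975]
 [-0.0055349  -0.22100029 -0.97525804]]
[[-0.75875112  0.53073863 -0.37764169]
 [ 0.65134177  0.6245197  -0.43096292]
 [ 0.007116   -0.57296741 -0.81954726]]
[636.80109663 433.33502531]
[[-0.001  0.272 -0.962]
 [ 0.001 -0.962 -0.272]
 [-1.    -0.002  0.   ]]
```

View pics/top0.png

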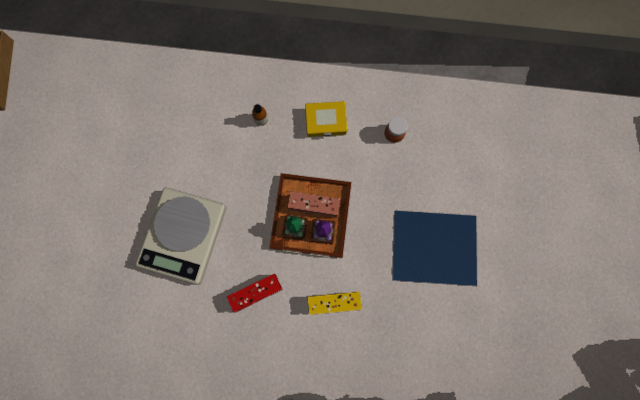

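View pics/scene0.png

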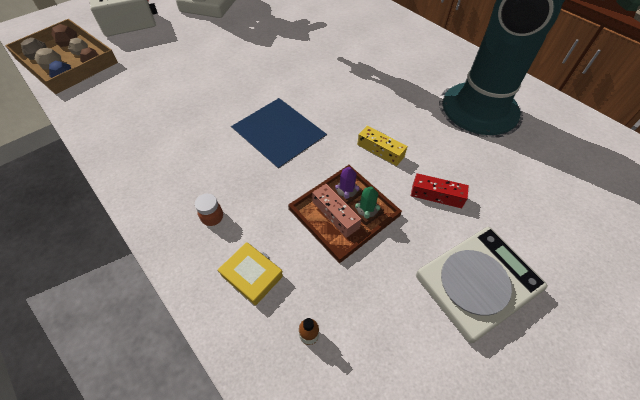

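The top view shows the tray (~(312,215)) with the pink prism at about (314,204), green crystal (296,228), purple (324,231). The look-alikes are the red prism (255,293) and yellow prism (334,303), both outside the tray. The pink one in the tray is the one meant. Enlarging to confirm that and measure.

```bash
python3 - <<'E'
from h import *
crop('top0.png','c_tray.png',262,165,362,265,6)
crop('top0.png','c_pan.png',130,180,235,290,5)
crop('top0.png','c_mat.png',385,200,485,295,5)
crop('scene0.png','s_tray.png',280,155,410,265,6)
E
```

```text
(no output)
```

View pics/c_tray.png

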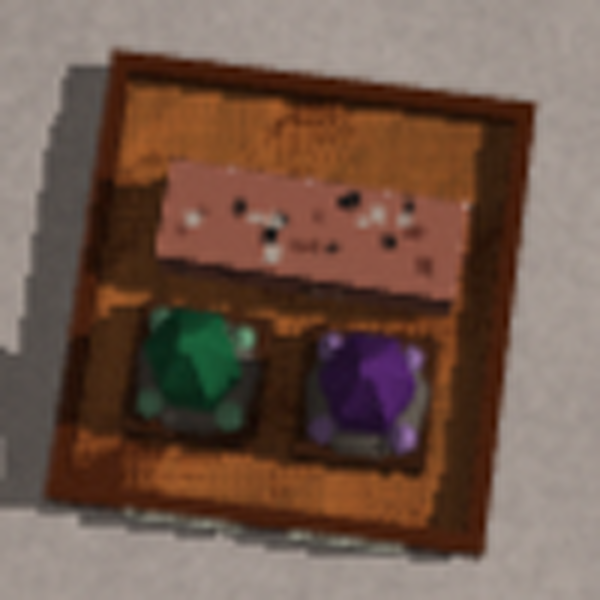

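View pics/c_pan.png

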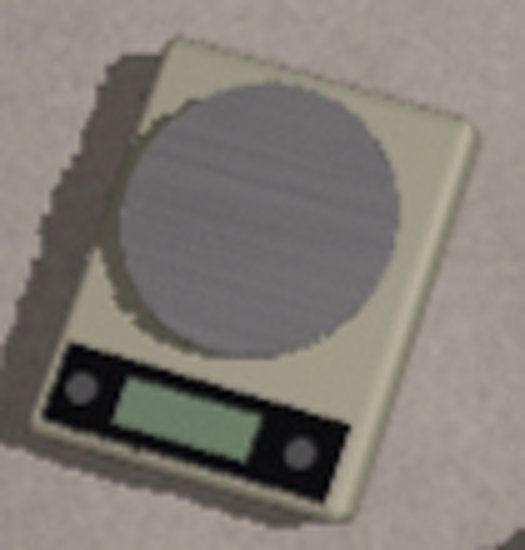

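View pics/c_mat.png

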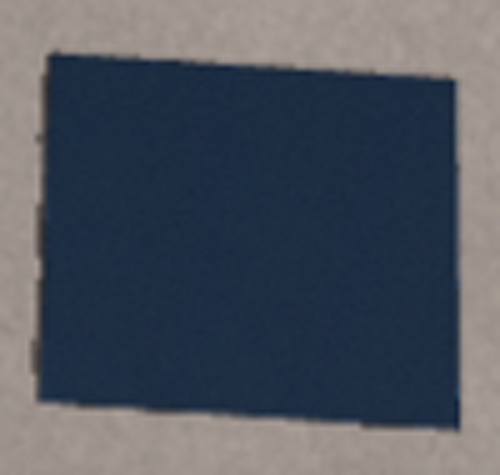

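View pics/s_tray.png

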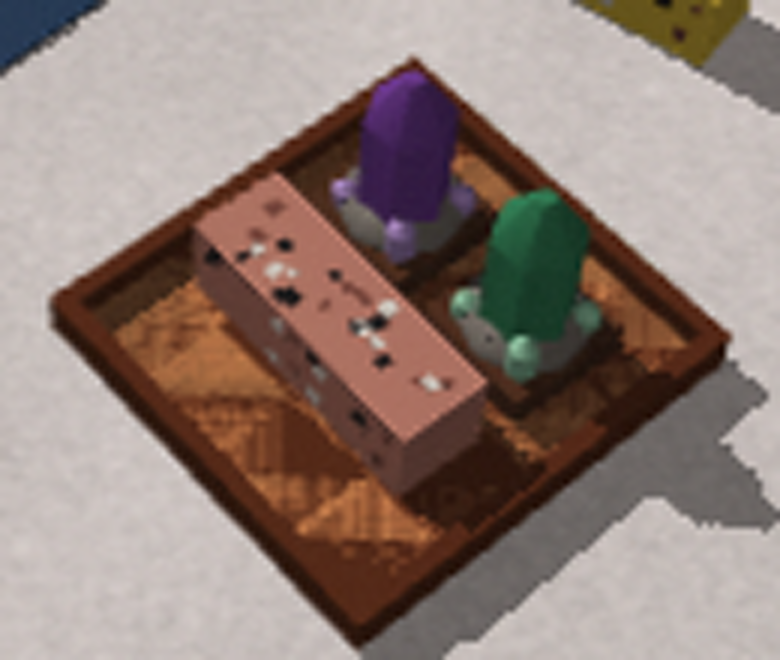

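```bash
python3 - <<'E'
from h import *
m=camera_model('top')
def T(pts,off,s,z,l):
    P=np.array([px2w(m,off[0]+(u+.5)/s-.5,off[1]+(v+.5)/s-.5,z)[:2] for u,v in pts]);
    print(l,(P*1000).round(1).tolist(),'mean',(P.mean(0)*1000).round(1))
    if len(P)==4:
        print('  sides',[(np.linalg.norm(P[i]-P[i-3])*1000).round(1) for i in range(4)],'ang',[np.degrees(np.arctan2(*(P[(i+1)%4]-P[i])[::-1])).round(1) for i in range(4)])
    return P
o=(262,165)
T([(113,50),(535,103),(484,545),(47,493)],o,6,.02,'tray')
T([(172,160),(470,200),(450,302),(156,260)],o,6,.048,'prism')
T([(145,310),(270,322),(255,445),(125,432)],o,6,.024,'gbase')
T([(318,325),(440,340),(427,470),(295,458)],o,6,.024,'pbase')
T([(195,352)],o,6,.1,'gtip');T([(372,381)],o,6,.1,'ptip')
T([(260,82),(400,215),(245,358),(120,210)],(130,180),5,.052,'pan')
T([(175,40),(478,125),(350,518),(35,425)],(130,180),5,.038,'bal')
T([(48,53),(455,79),(460,430),(38,401)],(385,200),5,.003,'mat')
im=cv2.imread('pics/top0.png')
for l,p,z in(('dropper',(260,112),.08),('jar',(397,125),.06),('box',(326,118),.032)):print(l,px2w(m,*p,z))
E
```

```text
tray [[631.1, 96.9], [629.1, -78.0], [447.6, -76.3], [447.4, 98.3]] mean [538.8  10.2]
  sides [np.float64(174.9), np.float64(181.6), np.float64(174.6), np.float64(183.7)] ang [np.float64(-90.6), np.float64(179.5), np.float64(90.0), np.float64(-0.4)]
prism [[581.7, 64.2], [579.5, -55.2], [537.8, -51.8], [540.8, 65.2]] mean [560.    5.6]
  sides [np.float64(119.4), np.float64(41.8), np.float64(117.0), np.float64(40.9)] ang [np.float64(-91.1), np.float64(175.3), np.float64(88.5), np.float64(-1.4)]
gbase [[524.4, 69.0], [525.5, 18.6], [475.7, 18.4], [474.7, 70.4]] mean [500.1  44.1]
  sides [np.float64(50.5), np.float64(49.8), np.float64(52.0), np.float64(49.7)] ang [np.float64(-88.8), np.float64(-179.8), np.float64(91.1), np.float64(-1.6)]
pbase [[526.6, -0.7], [526.3, -50.0], [473.9, -50.5], [472.4, 2.0]] mean [499.8 -24.8]
  sides [np.float64(49.2), np.float64(52.4), np.float64(52.6), np.float64(54.2)] ang [np.float64(-90.3), np.float64(-179.4), np.float64(91.6), np.float64(-2.9)]
gtip [[498.5, 41.6]] mean [498.5  41.6]
ptip [[495.5, -25.1]] mean [495.5 -25.1]
pan [[539.0, 318.7], [4
[... 160 characters left out ...]
4(-125.6), np.float64(141.1), np.float64(49.3), np.float64(-38.4)]
bal [[557.1, 368.0], [533.1, 215.6], [343.6, 244.4], [368.0, 397.7]] mean [450.5 306.4]
  sides [np.float64(154.3), np.float64(191.7), np.float64(155.2), np.float64(191.4)] ang [np.float64(-99.0), np.float64(171.4), np.float64(80.9), np.float64(-8.9)]
mat [[574.3, -192.2], [584.9, -391.3], [416.1, -400.8], [405.8, -201.1]] mean [ 495.3 -296.3]
  sides [np.float64(199.4), np.float64(169.1), np.float64(199.9), np.float64(168.7)] ang [np.float64(-87.0), np.float64(-176.8), np.float64(92.9), np.float64(3.0)]
dropper [0.76037216 0.15947058 0.08      ]
jar [ 0.77384196 -0.17352603  0.06      ]
box [0.78296605 0.0010745  0.032     ]
```

Emit:
{"name": "move_arm", "arguments": {"steps": [{"tx":2,"ty":3.2,"tz":1,"rz":4.5},{"tx":4,"ty":6.5,"tz":2,"rz":9},{"tx":6,"ty":9.5,"tz":3,"rz":13.5},{"tx":8,"ty":13,"tz":4,"rz":18},{"tx":10,"ty":16,"tz":5,"rz":22.5},{"tx":12,"ty":19.5,"tz":6,"rz":27},{"tx":14,"ty":22.5,"tz":6,"rz":31.5},{"tx":16,"ty":26,"tz":6,"rz":36}]}}

```text
validation failed for argument at $.st...
```

Emit:
{"name": "move_arm", "arguments": {"steps": [{"tx":1.5,"ty":3.5,"rz":4.7},{"tx":3,"ty":7,"rz":9.5},{"tx":4.5,"ty":10.5,"rz":14.2},{"tx":6,"ty":14,"rz":19},{"tx":7.5,"ty":17.5,"rz":23.7},{"tx":9,"ty":21,"rz":28.5},{"tx":10.5,"ty":24.5,"rz":33.2},{"tx":12,"ty":28,"rz":38}]}}

```text
validation failed for argument at $.st...
```

Emit:
{"name": "move_arm", "arguments": {"steps": [{"tx":2.0,"ty":3.2,"tz":1.0,"rx":0.0,"ry":0.0,"rz":4.5,"jaw":9.0}]}}

```text
clock: 0.18
position: [0.1907, -0.5966, 0.2215]
tool_rot: [-31.9, 89.7, 167.9]
contact_force: [-0.7, -0.1, 0.3]
gripper_width: 0.0902
```

Emit:
{"name": "move_arm", "arguments": {"steps": [{"tx":2,"ty":3.2,"tz":1,"rx":0,"ry":0,"rz":4.5,"jaw":9},{"tx":4,"ty":6.5,"tz":2,"rx":0,"ry":0,"rz":9,"jaw":9},{"tx":6,"ty":9.5,"tz":3,"rx":0,"ry":0,"rz":13.5,"jaw":9},{"tx":8,"ty":13,"tz":4,"rx":0,"ry":0,"rz":18,"jaw":9},{"tx":10,"ty":16,"tz":5,"rx":0,"ry":0,"rz":22.5,"jaw":9},{"tx":12,"ty":19.5,"tz":5,"rx":0,"ry":0,"rz":27,"jaw":9},{"tx":14,"ty":22.5,"tz":5,"rx":0,"ry":0,"rz":31.5,"jaw":9},{"tx":16,"ty":26,"tz":5,"rx":0,"ry":0,"rz":36,"jaw":9}]}}

```text
clock: 0.85
position: [0.3574, -0.3323, 0.2747]
tool_rot: [41.3, 90.0, -82.3]
contact_force: [0.6, -0.3, 0.5]
gripper_width: 0.0898
```

Emit:
{"name": "move_arm", "arguments": {"steps": [{"tx":1.5,"ty":4,"tz":0,"rx":0,"ry":0,"rz":4.2,"jaw":9},{"tx":2.5,"ty":8,"tz":0,"rx":0,"ry":0,"rz":8.4,"jaw":9},{"tx":4,"ty":12,"tz":0,"rx":0,"ry":0,"rz":12.6,"jaw":9},{"tx":5,"ty":16,"tz":0,"rx":0,"ry":0,"rz":16.8,"jaw":9},{"tx":6,"ty":20,"tz":0,"rx":0,"ry":0,"rz":21,"jaw":9},{"tx":7,"ty":24,"tz":0,"rx":0,"ry":0,"rz":25.2,"jaw":9},{"tx":8,"ty":28,"tz":0,"rx":0,"ry":0,"rz":29.5,"jaw":9},{"tx":9,"ty":32,"tz":0,"rx":0,"ry":0,"rz":33.7,"jaw":9}]}}

```text
clock: 1.52
position: [0.4467, -0.0115, 0.2747]
tool_rot: [20.6, 90.0, -69.2]
contact_force: [1.8, 0.7, 0.6]
gripper_width: 0.0896
```

```bash
python3 - <<'E'
from h import *
grab_frame('scene')
s=r.get_state()
m=camera_model('wrist')
import pickle;pickle.dump(m,open('mw1.pkl','wb'))
save('wrist','w1.png');
print(s['position'],s['q'].round(1));print(Ro.from_euler('xyz',s['tool_rot'],degrees=True).as_matrix().round(4))
print(m['origin'])
E
```

```text
[ 0.44820689 -0.00291357  0.27524815] [ 32.4   6.1 -38.1 112.7   4.   62.3  -6.4]
[[ 0.0025  0.9999  0.0171]
 [ 0.0041  0.0171 -0.9998]
 [-1.      0.0026 -0.004 ]]
[0.44548671 0.07032942 0.44636041]
```

View pics/w1.png

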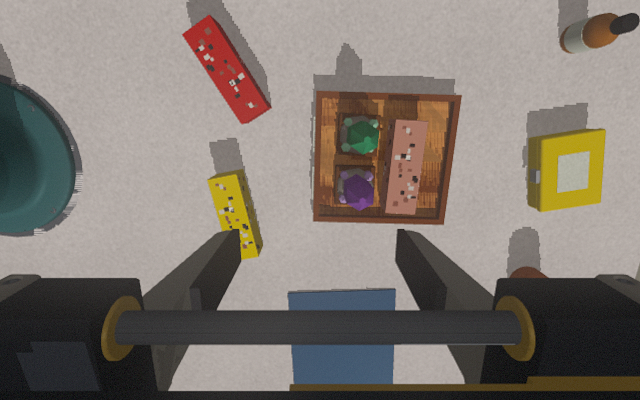

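```bash
python3 - <<'E'
from h import *
crop('w1.png','w1c.png',305,80,470,235,4.5)
E
```

```text
(no output)
```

View pics/w1c.png

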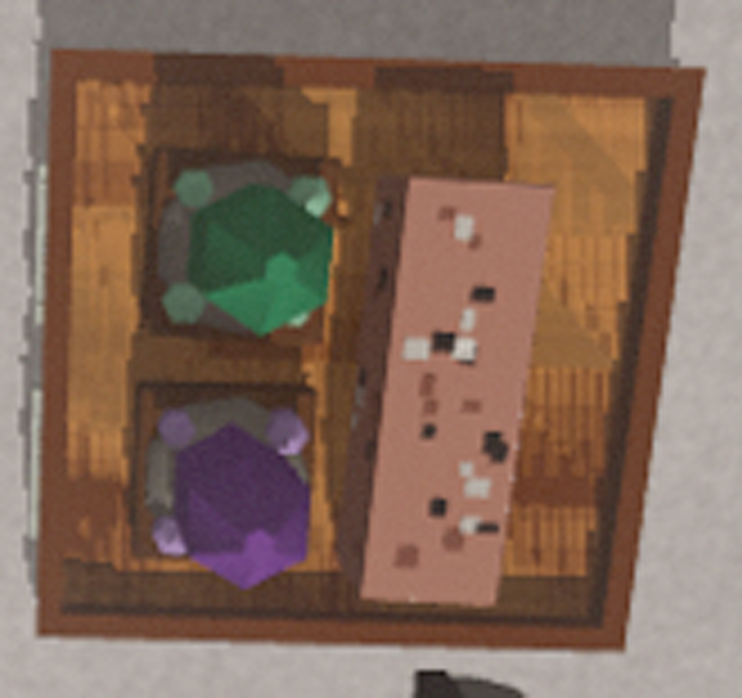

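```bash
python3 - <<'E'
from h import *
import pickle
m=pickle.load(open('mw1.pkl','rb'))
def T(pts,off,s,z,l):
    P=np.array([px2w(m,off[0]+(u+.5)/s-.5,off[1]+(v+.5)/s-.5,z)[:2] for u,v in pts]);
    print(l,(P*1000).round(1).tolist(),'mean',(P.mean(0)*1000).round(1))
    if len(P)==4:
        print('  sides',[(np.linalg.norm(P[i]-P[i-3])*1000).round(1) for i in range(4)],'ang',[np.degrees(np.arctan2(*(P[(i+1)%4]-P[i])[::-1])).round(1) for i in range(4)])
o=(305,80)
T([(52,48),(705,70),(622,650),(38,635)],o,4.5,.02,'tray')
T([(408,178),(554,187),(494,606),(360,598)],o,4.5,.048,'prism')
T([(152,147),(338,157),(322,340),(138,332)],o,4.5,.024,'gbase')
T([(140,383),(313,388),(302,572),(132,553)],o,4.5,.024,'pbase')
T([(282,260)],o,4.5,.1,'gt');T([(258,534)],o,4.5,.1,'pt')
for n,p in(('g',(.503,.043,.1)),('p',(.503,-.023,.1))):
  print(n,(w2px(m,p)-o)*4.5)
E
```

```text
tray [[443.6, 97.1], [629.2, 94.4], [626.6, -80.2], [442.0, -78.3]] mean [535.4   8.2]
  sides [np.float64(185.6), np.float64(174.6), np.float64(184.6), np.float64(175.4)] ang [np.float64(-0.8), np.float64(-90.9), np.float64(179.4), np.float64(89.5)]
prism [[540.5, 63.7], [580.3, 62.0], [575.6, -57.4], [536.2, -55.6]] mean [558.1   3.2]
  sides [np.float64(39.8), np.float64(119.4), np.float64(39.4), np.float64(119.3)] ang [np.float64(-2.4), np.float64(-92.3), np.float64(177.4), np.float64(87.9)]
gbase [[472.6, 70.6], [525.8, 68.7], [524.6, 16.5], [470.3, 17.9]] mean [498.3  43.4]
  sides [np.float64(53.3), np.float64(52.3), np.float64(54.4), np.float64(52.7)] ang [np.float64(-2.0), np.float64(-91.3), np.float64(178.5), np.float64(87.5)]
pbase [[471.3, 2.8], [522.9, 2.1], [523.1, -55.1], [470.6, -49.8]] mean [497. -25.]
  sides [np.float64(51.6), np.float64(57.2), np.float64(52.8), np.float64(52.6)] ang [np.float64(-0.7), np.float64(-89.8), np.float64(174.3), np.float64(89.2)]
gt [[499.6, 45.0]] mean [499.6  45. ]
pt [[497.5, -22.7]] mean [497.5 -22.7]
g [293.93398114 267.15771073]
p [278.03439844 533.61996428]
```

Emit:
{"name": "move_arm", "arguments": {"newtons": 15, "steps": [{"tx":1.2,"ty":-0.5,"tz":-2,"rx":0,"ry":0,"rz":-0.5,"jaw":6},{"tx":2.5,"ty":-1,"tz":-4,"rx":-0.1,"ry":0,"rz":-1,"jaw":6},{"tx":4,"ty":-1.5,"tz":-6.5,"rx":-0.2,"ry":0.1,"rz":-1.5,"jaw":6},{"tx":5,"ty":-2.1,"tz":-9,"rx":-0.2,"ry":0.1,"rz":-2.5,"jaw":6},{"tx":5,"ty":-2.1,"tz":-11.5,"rx":-0.2,"ry":0.1,"rz":-2.5,"jaw":6},{"tx":5,"ty":-2.1,"tz":-13.5,"rx":-0.2,"ry":0.1,"rz":-2.5,"jaw":6},{"tx":5,"ty":-2.1,"tz":-14.5,"rx":-0.2,"ry":0.1,"rz":-2.5,"jaw":6},{"tx":5,"ty":-2.1,"tz":-14.5,"rx":-0.2,"ry":0.1,"rz":-2.5,"jaw":6}]}}

```text
clock: 2.28
position: [0.4951, -0.035, 0.1274]
tool_rot: [-63.9, 89.6, -156.5]
contact_force: [-0.5, -0.2, 0.8]
gripper_width: 0.0601
```

```bash
cat >> h.py <<'E'
def st():
    s=r.get_state(); R=Ro.from_euler('xyz',s['tool_rot'],degrees=True).as_matrix()
    print(round(float(s['clock']),2),'pos',(s['position']*1000).round(1),'xdir',R[:,0].round(4),'yaw',np.degrees(np.arctan2(R[1,1],R[0,1])).round(2),'F',s['contact_force'].round(1),'w',round(float(s['gripper_width'])*1000,1),'q',s['q'].round(0))
E
python3 - <<'E'
from h import *
grab_frame('top');grab_frame('top')
st()
m=camera_model('wrist');save('wrist','w2.png');save('top','t2.png')
for p in((.498,-.024,.1),(.514,-.024,.078),(.482,-.024,.078)):print(w2px(m,p))
E
```

```text
2.38 pos [497.2 -34.6 130. ] xdir [-0.0016 -0.0035 -1.    ] yaw -2.52 F [-0.5 -0.2 -0.4] w 60.0 q [ 27.  23. -33. 115.  17.  47. -18.]
[320.18188766 209.65957935]
[342.00578872 199.58183698]
[298.11536189 201.39815843]
```

View pics/w2.png

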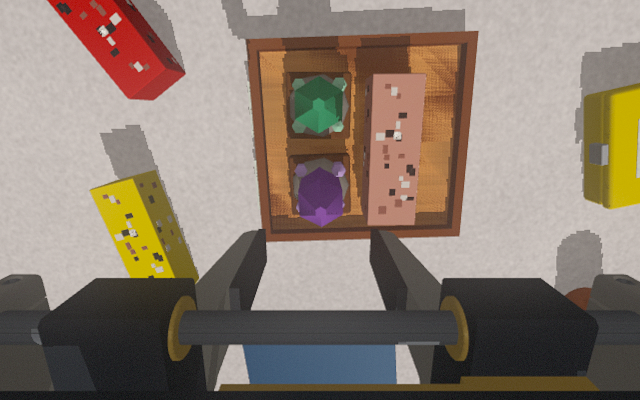

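```bash
python3 - <<'E'
from h import *
st()
crop('w2.png','w2c.png',240,25,485,245,3.2)
E
```

```text
2.48 pos [497.9 -34.6 130.9] xdir [ 6.e-04 -4.e-03 -1.e+00] yaw -2.51 F [-0.3  0.4  0.5] w 60.4 q [ 27.  23. -33. 115.  17.  47. -18.]
```

View pics/w2c.png

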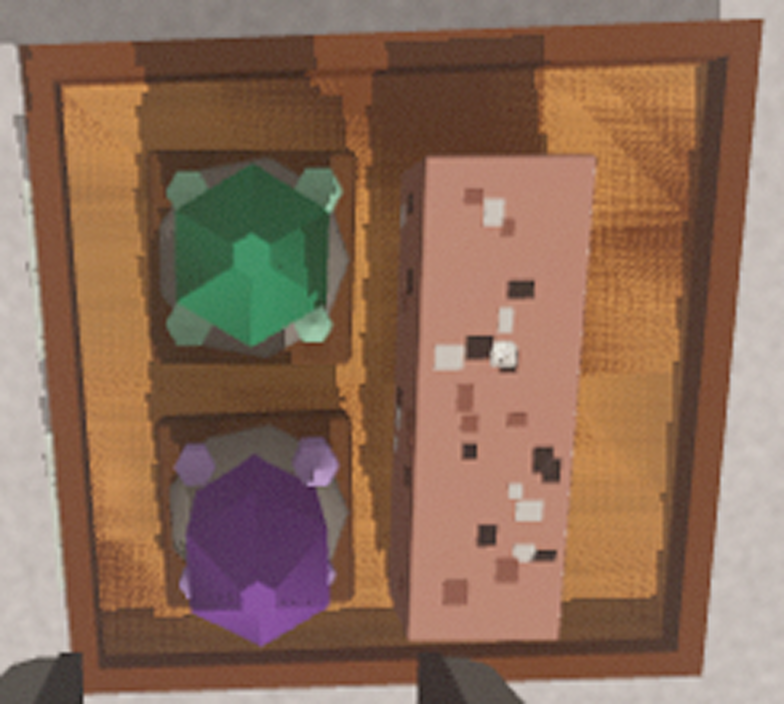

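```bash
python3 - <<'E'
from h import *
m=camera_model('wrist')
def T(pts,off,s,z,l):
    P=np.array([px2w(m,off[0]+(u+.5)/s-.5,off[1]+(v+.5)/s-.5,z)[:2] for u,v in pts]);
    print(l,(P*1000).round(1).tolist(),'mean',(P.mean(0)*1000).round(1))
    if len(P)==4:
        print('  sides',[(np.linalg.norm(P[i]-P[i-3])*1000).round(1) for i in range(4)],'ang',[np.degrees(np.arctan2(*(P[(i+1)%4]-P[i])[::-1])).round(1) for i in range(4)])
o=(240,25)
T([(22,47),(762,20),(703,674),(87,692)],o,3.2,.02,'tray')
T([(427,156),(596,157),(558,640),(408,638)],o,3.2,.048,'prism')
T([(152,152),(355,150),(350,362),(155,362)],o,3.2,.024,'gbase')
T([(160,413),(350,412)],o,3.2,.024,'pbase top edge')
T([(252,243)],o,3.2,.1,'gt');T([(258,590)],o,3.2,.1,'pt')
T([(175,237),(330,225)],o,3.2,.078,'gflats')
T([(187,550),(329,550)],o,3.2,.078,'pflats')
E
```

```text
tray [[444.9, 96.8], [630.7, 94.8], [629.3, -81.1], [446.1, -78.8]] mean [537.7   7.9]
  sides [np.float64(185.8), np.float64(175.9), np.float64(183.3), np.float64(175.7)] ang [np.float64(-0.6), np.float64(-90.5), np.float64(179.3), np.float64(90.4)]
prism [[542.3, 64.0], [581.7, 62.0], [577.4, -57.6], [537.7, -55.3]] mean [559.8   3.2]
  sides [np.float64(39.4), np.float64(119.7), np.float64(39.8), np.float64(119.4)] ang [np.float64(-2.8), np.float64(-92.1), np.float64(176.7), np.float64(87.8)]
gbase [[476.3, 70.2], [528.0, 68.5], [525.8, 15.2], [473.4, 17.5]] mean [500.9  42.9]
  sides [np.float64(51.7), np.float64(53.3), np.float64(52.4), np.float64(52.8)] ang [np.float64(-2.0), np.float64(-92.4), np.float64(177.5), np.float64(86.9)]
pbase top edge [[473.8, 3.8], [525.6, 1.8]] mean [499.7   2.8]
gt [[500.6, 45.0]] mean [500.6  45. ]
pt [[498.9, -23.8]] mean [498.9 -23.8]
gflats [[484.6, 47.5], [517.1, 48.5]] mean [500.8  48. ]
pflats [[483.0, -20.6], [515.3, -22.0]] mean [499.1 -21.3]
```

Emit:
{"name": "move_arm", "arguments": {"newtons": 15, "steps": [{"tx":0.1,"ty":0.5,"tz":0,"rx":0.2,"ry":-0.1,"rz":0,"jaw":6},{"tx":0.1,"ty":1.0,"tz":-0.5,"rx":0.2,"ry":-0.1,"rz":0.2,"jaw":6},{"tx":0.1,"ty":1.05,"tz":-2,"rx":0.2,"ry":-0.1,"rz":0.2,"jaw":6},{"tx":0.1,"ty":1.05,"tz":-4,"rx":0.2,"ry":-0.1,"rz":0.2,"jaw":6},{"tx":0.1,"ty":1.05,"tz":-5.5,"rx":0.2,"ry":-0.1,"rz":0.2,"jaw":6},{"tx":0.1,"ty":1.05,"tz":-6.5,"rx":0.2,"ry":-0.1,"rz":0.2,"jaw":6},{"tx":0.1,"ty":1.05,"tz":-7.2,"rx":0.2,"ry":-0.1,"rz":0.2,"jaw":6},{"tx":0.1,"ty":1.05,"tz":-7.5,"rx":0.2,"ry":-0.1,"rz":0.2,"jaw":6}]}}

```text
clock: 3.15
position: [0.4978, -0.0236, 0.054]
tool_rot: [-105.9, 90.0, 161.8]
contact_force: [0.8, 0.0, 0.7]
gripper_width: 0.0599
```

```bash
python3 - <<'E'
from h import *
save('scene','s3.png');save('wrist','w3.png');st()
crop('s3.png','s3c.png',270,60,430,260,3)
E
```

```text
3.25 pos [498.1 -23.7  54.6] xdir [-1.e-04  1.e-04 -1.e+00] yaw -2.28 F [ 0.2 -0.4 -0.1] w 60.0 q [ 22.  30. -29. 118.  23.  38. -24.]
```

View pics/s3c.png

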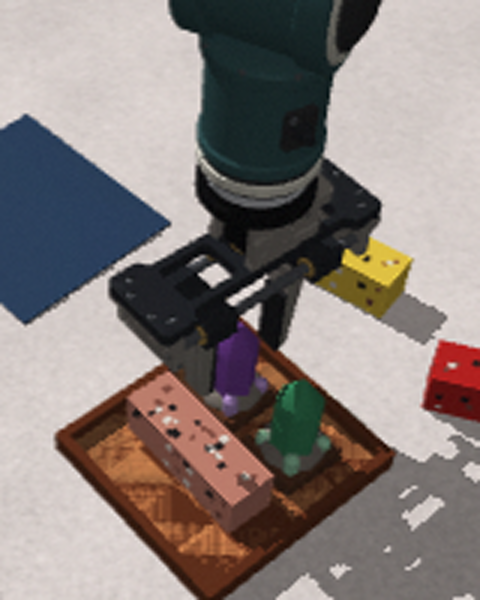

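View pics/w3.png

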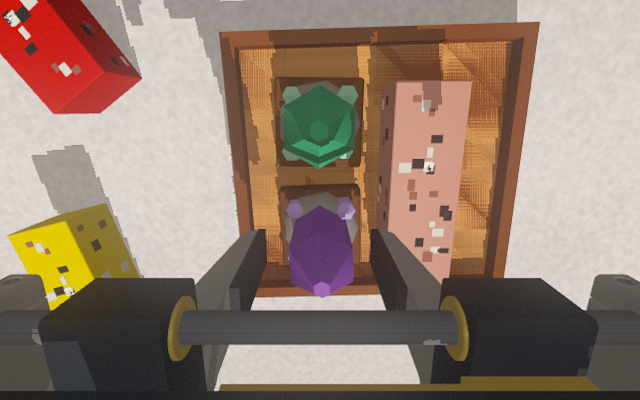

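The purple column sits between the fingers and the prism is clear of the tips, so I'm closing.

Emit:
{"name": "move_arm", "arguments": {"newtons": 15, "steps": [{"tx":0,"ty":0,"tz":0,"rx":0,"ry":0,"rz":0,"jaw":4.5},{"tx":0,"ty":0,"tz":0,"rx":0,"ry":0,"rz":0,"jaw":3.8},{"tx":0,"ty":0,"tz":0,"rx":0,"ry":0,"rz":0,"jaw":3.4},{"tx":0,"ty":0,"tz":0,"rx":0,"ry":0,"rz":0,"jaw":2.8},{"tx":0,"ty":0,"tz":0,"rx":0,"ry":0,"rz":0,"jaw":2.5},{"tx":0,"ty":0,"tz":0,"rx":0,"ry":0,"rz":0,"jaw":2.5},{"tx":0,"ty":0,"tz":0,"rx":0,"ry":0,"rz":0,"jaw":2.5},{"tx":0,"ty":0,"tz":0,"rx":0,"ry":0,"rz":0,"jaw":2.5}]}}

```text
clock: 3.92
position: [0.4985, -0.024, 0.055]
tool_rot: [85.8, 89.9, -6.5]
contact_force: [1.3, 0.1, 2.8]
gripper_width: 0.0323
```

```bash
python3 - <<'E'
from h import *
st()
E
```

```text
3.92 pos [498.5 -24.   55. ] xdir [ 1.1e-03 -1.0e-04 -1.0e+00] yaw -2.31 F [1.3 0.1 2.8] w 32.3 q [ 23.  30. -29. 118.  23.  38. -24.]
```

Emit:
{"name": "move_arm", "arguments": {"newtons": 15, "steps": [{"tx":0,"ty":0,"tz":0.3,"rx":0,"ry":0,"rz":0,"jaw":2.5},{"tx":0,"ty":0,"tz":1,"rx":0,"ry":0,"rz":0,"jaw":2.5},{"tx":0,"ty":0,"tz":2,"rx":0,"ry":0,"rz":0,"jaw":2.5},{"tx":0,"ty":0,"tz":3.5,"rx":0,"ry":0,"rz":0,"jaw":2.5},{"tx":0,"ty":0,"tz":5,"rx":0,"ry":0,"rz":0,"jaw":2.5},{"tx":0,"ty":-0.7,"tz":6,"rx":0,"ry":0,"rz":0,"jaw":2.5},{"tx":0,"ty":-2,"tz":7,"rx":0,"ry":0,"rz":0,"jaw":2.5},{"tx":0,"ty":-4,"tz":7,"rx":0,"ry":0,"rz":0,"jaw":2.5}]}}

```text
clock: 4.58
position: [0.4992, -0.0625, 0.1274]
tool_rot: [94.2, 89.8, 2.2]
contact_force: [0.4, 0.0, -1.2]
gripper_width: 0.0317
```

```bash
python3 - <<'E'
from h import *
save('wrist','w4.png');st()
E
```

```text
4.63 pos [498.5 -68.5 126.2] xdir [ 0.0018 -0.0031 -1.    ] yaw -2.47 F [ 0.1 -3.7 -1.2] w 32.1 q [ 30.  23. -32. 115.  17.  46. -14.]
```

View pics/w4.png

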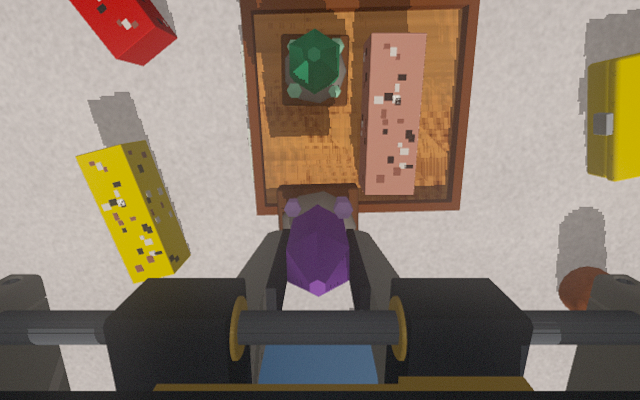

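Emit:
{"name": "move_arm", "arguments": {"newtons": 15, "steps": [{"tx":0,"ty":-2,"tz":0,"rx":0,"ry":0,"rz":0,"jaw":2.5},{"tx":0,"ty":-5.5,"tz":0,"rx":0,"ry":0,"rz":0,"jaw":2.5},{"tx":0,"ty":-9,"tz":0,"rx":0,"ry":0,"rz":0,"jaw":2.5},{"tx":0,"ty":-13,"tz":0,"rx":0,"ry":0,"rz":0,"jaw":2.5},{"tx":0,"ty":-17,"tz":0,"rx":0,"ry":0,"rz":0,"jaw":2.5},{"tx":0,"ty":-21,"tz":0,"rx":0,"ry":0,"rz":0,"jaw":2.5},{"tx":0,"ty":-24.5,"tz":0,"rx":0,"ry":0,"rz":0,"jaw":2.5},{"tx":0,"ty":-27,"tz":0,"rx":0,"ry":0,"rz":0,"jaw":2.5}]}}

```text
clock: 5.3
position: [0.4967, -0.338, 0.1249]
tool_rot: [-20.0, 89.9, -112.6]
contact_force: [-0.4, -0.8, -0.8]
gripper_width: 0.0323
```

Emit:
{"name": "move_arm", "arguments": {"newtons": 15, "steps": [{"tx":0,"ty":-1,"tz":0,"rx":0,"ry":0,"rz":0,"jaw":2.5},{"tx":0,"ty":-1.2,"tz":-1,"rx":0,"ry":0,"rz":0,"jaw":2.5},{"tx":0,"ty":-1.2,"tz":-3,"rx":0,"ry":0,"rz":0,"jaw":2.5},{"tx":0,"ty":-1.2,"tz":-4.5,"rx":0,"ry":0,"rz":0,"jaw":2.5},{"tx":0,"ty":-1.2,"tz":-5.5,"rx":0,"ry":0,"rz":0,"jaw":2.5},{"tx":0,"ty":-1.2,"tz":-6.2,"rx":0,"ry":0,"rz":0,"jaw":2.5},{"tx":0,"ty":-1.2,"tz":-6.5,"rx":0,"ry":0,"rz":0,"jaw":2.5},{"tx":0,"ty":-1.2,"tz":-6.5,"rx":0,"ry":0,"rz":0,"jaw":2.5}]}}

```text
clock: 5.97
position: [0.4981, -0.3448, 0.0591]
tool_rot: [-141.6, 89.9, 126.2]
contact_force: [-0.3, -0.2, -1.0]
gripper_width: 0.0321
```

```bash
python3 - <<'E'
from h import *
grab_frame('top');st();save('scene','s5.png')
crop('s5.png','s5c.png',170,40,370,240,3)
E
```

```text
6.02 pos [ 498.4 -345.3   59.8] xdir [ 2.e-04  2.e-04 -1.e+00] yaw -2.25 F [ 0.3 -0.9 -1.2] w 32.2 q [ 50.  37. -25. 103.  21.  45.  12.]
```

View pics/s5c.png

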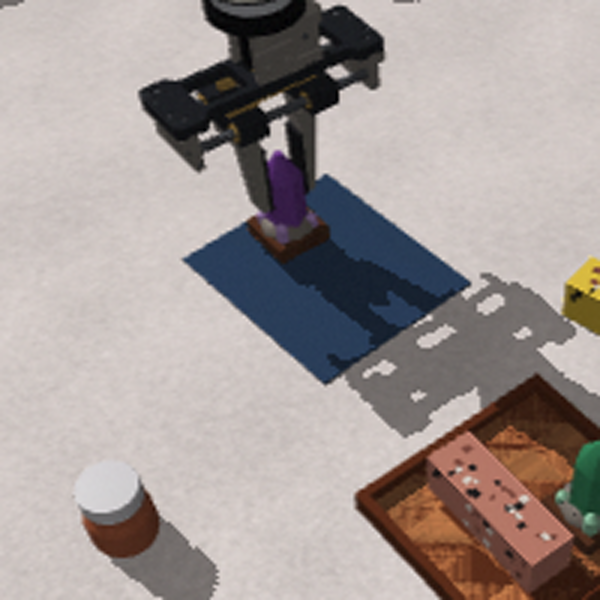

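Above the mat at commanded z ≈ 60 mm, with contact expected near 50 mm. I'll lower it slowly.

Emit:
{"name": "move_arm", "arguments": {"newtons": 15, "steps": [{"tx":0,"ty":0,"tz":-0.3,"rx":0,"ry":0,"rz":0,"jaw":2.5},{"tx":0,"ty":0,"tz":-0.5,"rx":0,"ry":0,"rz":0,"jaw":2.5},{"tx":0,"ty":0,"tz":-0.7,"rx":0,"ry":0,"rz":0,"jaw":2.5},{"tx":0,"ty":0,"tz":-0.8,"rx":0,"ry":0,"rz":0,"jaw":2.5},{"tx":0,"ty":0,"tz":-0.9,"rx":0,"ry":0,"rz":0,"jaw":2.5},{"tx":0,"ty":0,"tz":-0.9,"rx":0,"ry":0,"rz":0,"jaw":2.5}]}}

```text
clock: 6.57
position: [0.4978, -0.3459, 0.0504]
tool_rot: [-115.5, 90.0, 152.2]
contact_force: [0.5, 0.4, -1.0]
gripper_width: 0.0323
```

Emit:
{"name": "move_arm", "arguments": {"newtons": 15, "steps": [{"tx":0,"ty":0,"tz":-0.05,"rx":0,"ry":0,"rz":0,"jaw":2.5},{"tx":0,"ty":0,"tz":-0.1,"rx":0,"ry":0,"rz":0,"jaw":2.5},{"tx":0,"ty":0,"tz":-0.1,"rx":0,"ry":0,"rz":0,"jaw":2.5},{"tx":0,"ty":0,"tz":-0.1,"rx":0,"ry":0,"rz":0,"jaw":2.5}]}}

```text
clock: 6.9
position: [0.4981, -0.346, 0.05]
tool_rot: [33.1, 90.0, -59.2]
contact_force: [-0.2, 1.6, 2.3]
gripper_width: 0.0321
```

Emit:
{"name": "move_arm", "arguments": {"newtons": 15, "steps": [{"tx":0,"ty":0,"tz":0,"rx":0,"ry":0,"rz":0,"jaw":3.6},{"tx":0,"ty":0,"tz":0,"rx":0,"ry":0,"rz":0,"jaw":4.5},{"tx":0,"ty":0,"tz":0,"rx":0,"ry":0,"rz":0,"jaw":6},{"tx":0,"ty":0,"tz":0,"rx":0,"ry":0,"rz":0,"jaw":6},{"tx":0,"ty":0,"tz":1,"rx":0,"ry":0,"rz":0,"jaw":6},{"tx":0,"ty":0,"tz":3,"rx":0,"ry":0,"rz":0,"jaw":6},{"tx":0,"ty":0,"tz":6,"rx":0,"ry":0,"rz":0,"jaw":6},{"tx":0,"ty":0,"tz":8,"rx":0,"ry":0,"rz":0,"jaw":6}]}}

```text
clock: 7.57
position: [0.4987, -0.346, 0.1322]
tool_rot: [67.5, 89.9, -24.8]
contact_force: [0.7, -0.1, 0.5]
gripper_width: 0.0597
```

```bash
python3 - <<'E'
from h import *
save('scene','s6.png');st()
crop('s6.png','s6c.png',170,40,370,240,3)
E
```

```text
7.62 pos [ 500.9 -347.2  136.1] xdir [ 0.0068 -0.0046 -1.    ] yaw -2.29 F [ 0.5 -0.2  1.7] w 60.1 q [ 52.  31. -27. 100.  18.  52.  15.]
```

View pics/s6c.png

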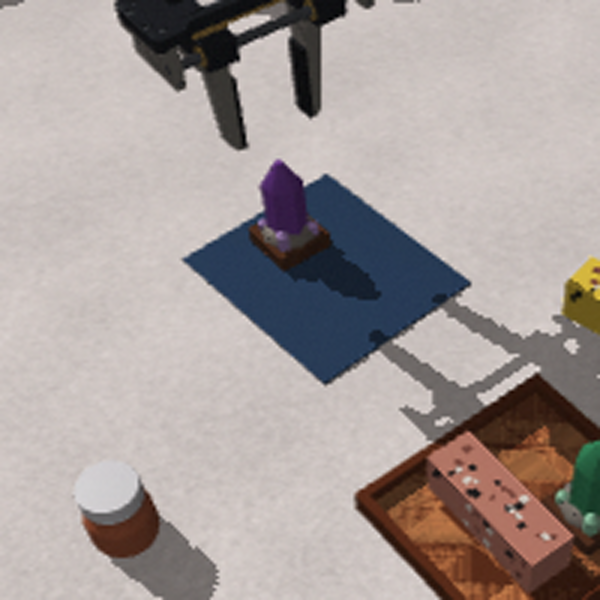

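Purple stands upright on the mat. Green next.

Emit:
{"name": "move_arm", "arguments": {"steps": [{"tx":0,"ty":2,"tz":0,"rx":0,"ry":0,"rz":0,"jaw":6},{"tx":0,"ty":6,"tz":0.5,"rx":0,"ry":0,"rz":0,"jaw":6},{"tx":0,"ty":10,"tz":0.5,"rx":0,"ry":0,"rz":0,"jaw":6},{"tx":0,"ty":14,"tz":0.5,"rx":0,"ry":0,"rz":0,"jaw":6},{"tx":0,"ty":18,"tz":0.5,"rx":0,"ry":0,"rz":0,"jaw":6},{"tx":0,"ty":22,"tz":0.5,"rx":0,"ry":0,"rz":0,"jaw":6},{"tx":0.1,"ty":26,"tz":0.5,"rx":0,"ry":0,"rz":0,"jaw":6},{"tx":0.2,"ty":30,"tz":0.5,"rx":0,"ry":0,"rz":0,"jaw":6}]}}

```text
clock: 8.28
position: [0.4998, -0.0442, 0.1353]
tool_rot: [62.9, 89.9, -29.5]
contact_force: [0.7, 0.1, -0.6]
gripper_width: 0.0601
```

Emit:
{"name": "move_arm", "arguments": {"steps": [{"tx":0,"ty":3.5,"tz":0,"rx":0,"ry":0,"rz":0,"jaw":6},{"tx":0,"ty":6,"tz":0,"rx":0,"ry":0,"rz":0,"jaw":6},{"tx":0,"ty":8,"tz":0,"rx":0,"ry":0,"rz":0,"jaw":6},{"tx":0,"ty":8.9,"tz":-0.5,"rx":0,"ry":0,"rz":0,"jaw":6},{"tx":0,"ty":8.9,"tz":-0.5,"rx":0,"ry":0,"rz":0,"jaw":6}]}}

```text
clock: 8.7
position: [0.4996, 0.0451, 0.1294]
tool_rot: [-160.6, 90.0, 107.3]
contact_force: [0.0, -0.8, 0.3]
gripper_width: 0.0601
```

```bash
python3 - <<'E'
from h import *
grab_frame('top');grab_frame('top')
m=camera_model('wrist');save('wrist','w7.png');st()
for p in((.5005,.0437,.1),(.516,.0437,.078),(.484,.0437,.078)):print(w2px(m,p))
E
```

```text
8.85 pos [499.9  41.3 129.4] xdir [-6.e-04 -9.e-04 -1.e+00] yaw -2.42 F [-0.6 -0.3  0.1] w 60.0 q [ 20.  23. -34. 115.  18.  47. -27.]
[320.50436204 222.76653464]
[341.42973206 211.75108328]
[297.86844422 213.40786695]
```

View pics/w7.png

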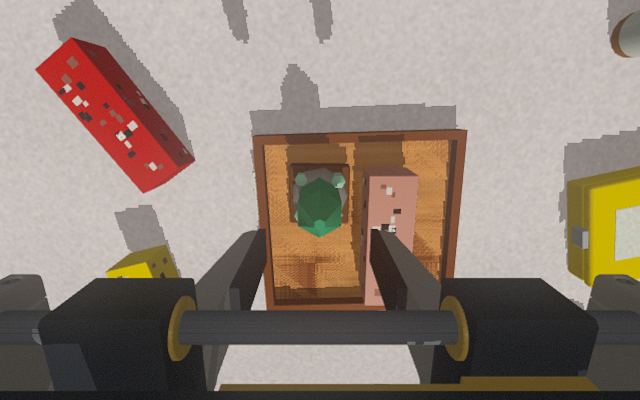

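Emit:
{"name": "move_arm", "arguments": {"newtons": 15, "steps": [{"tx":0,"ty":0,"tz":-1,"rx":0,"ry":0,"rz":0,"jaw":6},{"tx":0,"ty":0,"tz":-3,"rx":0,"ry":0,"rz":0,"jaw":6},{"tx":0,"ty":0,"tz":-5,"rx":0,"ry":0,"rz":0,"jaw":6},{"tx":0,"ty":0,"tz":-6.5,"rx":0,"ry":0,"rz":0,"jaw":6},{"tx":0,"ty":0,"tz":-7.2,"rx":0,"ry":0,"rz":0,"jaw":6},{"tx":0,"ty":0,"tz":-7.5,"rx":0,"ry":0,"rz":0,"jaw":6},{"tx":0,"ty":0,"tz":-7.5,"rx":0,"ry":0,"rz":0,"jaw":6}]}}

```text
clock: 9.43
position: [0.4997, 0.0424, 0.054]
tool_rot: [-84.1, 89.9, -176.5]
contact_force: [0.1, -1.0, -0.0]
gripper_width: 0.06
```

```bash
python3 - <<'E'
from h import *
save('wrist','w8.png');st()
E
```

```text
9.48 pos [500.2  42.7  54.6] xdir [-0.e+00  1.e-04 -1.e+00] yaw -2.34 F [ 0.5  0.5 -0.3] w 59.8 q [ 16.  30. -30. 117.  24.  38. -32.]
```

View pics/w8.png

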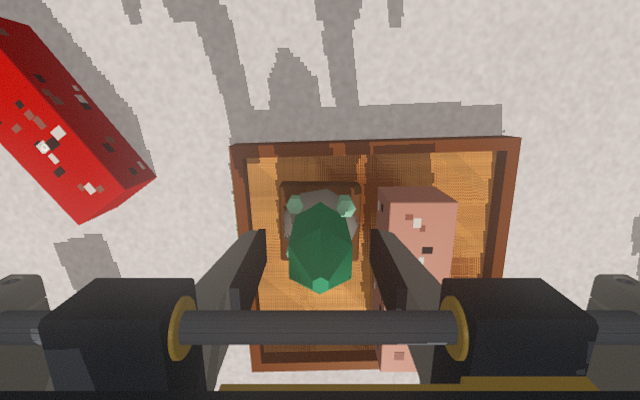

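Green is centred between the fingers, apex at about (320,287). Closing, then lifting.

Emit:
{"name": "move_arm", "arguments": {"newtons": 15, "steps": [{"tx":0,"ty":0,"tz":0,"rx":0,"ry":0,"rz":0,"jaw":4.5},{"tx":0,"ty":0,"tz":0,"rx":0,"ry":0,"rz":0,"jaw":3.8},{"tx":0,"ty":0,"tz":0,"rx":0,"ry":0,"rz":0,"jaw":3.4},{"tx":0,"ty":0,"tz":0,"rx":0,"ry":0,"rz":0,"jaw":2.8},{"tx":0,"ty":0,"tz":0,"rx":0,"ry":0,"rz":0,"jaw":2.5},{"tx":0,"ty":0,"tz":0,"rx":0,"ry":0,"rz":0,"jaw":2.5},{"tx":0,"ty":0,"tz":0,"rx":0,"ry":0,"rz":0,"jaw":2.5},{"tx":0,"ty":0,"tz":0,"rx":0,"ry":0,"rz":0,"jaw":2.5}]}}

```text
clock: 10.15
position: [0.5004, 0.0431, 0.055]
tool_rot: [88.1, 90.0, -4.3]
contact_force: [-0.9, 0.3, 4.7]
gripper_width: 0.0321
```

Emit:
{"name": "move_arm", "arguments": {"newtons": 15, "steps": [{"tx":0,"ty":0,"tz":0.3,"rx":0,"ry":0,"rz":0,"jaw":2.5},{"tx":0,"ty":0,"tz":1,"rx":0,"ry":0,"rz":0,"jaw":2.5},{"tx":0,"ty":0,"tz":2,"rx":0,"ry":0,"rz":0,"jaw":2.5},{"tx":0,"ty":0,"tz":3.5,"rx":0,"ry":0,"rz":0,"jaw":2.5},{"tx":0,"ty":0,"tz":5,"rx":0,"ry":0,"rz":0,"jaw":2.5},{"tx":0,"ty":-0.7,"tz":6,"rx":0,"ry":0,"rz":0,"jaw":2.5},{"tx":0,"ty":-2,"tz":7,"rx":0,"ry":0,"rz":0,"jaw":2.5},{"tx":0,"ty":-4,"tz":7,"rx":0,"ry":0,"rz":0,"jaw":2.5}]}}

```text
clock: 10.82
position: [0.5012, 0.0047, 0.1274]
tool_rot: [102.5, 89.8, 10.4]
contact_force: [0.6, -0.0, -1.0]
gripper_width: 0.032
```

Emit:
{"name": "move_arm", "arguments": {"newtons": 15, "steps": [{"tx":0,"ty":-2,"tz":0,"rx":0,"ry":0,"rz":0,"jaw":2.5},{"tx":0,"ty":-5.5,"tz":0,"rx":0,"ry":0,"rz":0,"jaw":2.5},{"tx":0,"ty":-9.5,"tz":0,"rx":0,"ry":0,"rz":0,"jaw":2.5},{"tx":0,"ty":-13.5,"tz":0,"rx":0,"ry":0,"rz":0,"jaw":2.5},{"tx":0,"ty":-17.5,"tz":0,"rx":0,"ry":0,"rz":0,"jaw":2.5},{"tx":0,"ty":-21,"tz":0,"rx":0,"ry":0,"rz":0,"jaw":2.5},{"tx":0,"ty":-23.5,"tz":0,"rx":0,"ry":0,"rz":0,"jaw":2.5},{"tx":0,"ty":-25.3,"tz":0,"rx":0,"ry":0,"rz":0,"jaw":2.5}]}}

```text
clock: 11.48
position: [0.4991, -0.2536, 0.1252]
tool_rot: [0.5, 89.9, -92.0]
contact_force: [-0.4, 0.5, -1.8]
gripper_width: 0.0317
```

Emit:
{"name": "move_arm", "arguments": {"newtons": 15, "steps": [{"tx":0,"ty":0,"tz":0,"rx":0,"ry":0,"rz":0,"jaw":2.5},{"tx":0,"ty":0,"tz":-1,"rx":0,"ry":0,"rz":0,"jaw":2.5},{"tx":0,"ty":0,"tz":-3,"rx":0,"ry":0,"rz":0,"jaw":2.5},{"tx":0,"ty":0,"tz":-5,"rx":0,"ry":0,"rz":0,"jaw":2.5},{"tx":0,"ty":0,"tz":-6,"rx":0,"ry":0,"rz":0,"jaw":2.5},{"tx":0,"ty":0,"tz":-6.8,"rx":0,"ry":0,"rz":0,"jaw":2.5},{"tx":0,"ty":0,"tz":-7.2,"rx":0,"ry":0,"rz":0,"jaw":2.5},{"tx":0,"ty":0,"tz":-7.3,"rx":0,"ry":0,"rz":0,"jaw":2.5}]}}

```text
clock: 12.15
position: [0.5, -0.2491, 0.0512]
tool_rot: [-137.3, 90.0, 130.5]
contact_force: [0.2, 0.2, -1.0]
gripper_width: 0.0319
```

Emit:
{"name": "move_arm", "arguments": {"newtons": 15, "steps": [{"tx":0,"ty":0,"tz":-0.1,"rx":0,"ry":0,"rz":0,"jaw":2.5},{"tx":0,"ty":0,"tz":-0.2,"rx":0,"ry":0,"rz":0,"jaw":2.5},{"tx":0,"ty":0,"tz":-0.2,"rx":0,"ry":0,"rz":0,"jaw":2.5},{"tx":0,"ty":0,"tz":-0.2,"rx":0,"ry":0,"rz":0,"jaw":2.5}]}}

```text
clock: 12.48
position: [0.5003, -0.2502, 0.0501]
tool_rot: [60.2, 89.9, -32.1]
contact_force: [0.4, 0.0, -1.1]
gripper_width: 0.0318
```

Emit:
{"name": "move_arm", "arguments": {"newtons": 15, "steps": [{"tx":0,"ty":0,"tz":-0.05,"rx":0,"ry":0,"rz":0,"jaw":2.5},{"tx":0,"ty":0,"tz":-0.05,"rx":0,"ry":0,"rz":0,"jaw":2.5},{"tx":0,"ty":0,"tz":-0.05,"rx":0,"ry":0,"rz":0,"jaw":2.5}]}}

```text
clock: 12.73
position: [0.5004, -0.2502, 0.0499]
tool_rot: [52.6, 89.9, -39.7]
contact_force: [-0.5, 0.1, 5.9]
gripper_width: 0.0322
```

Contact. Releasing and rising.

Emit:
{"name": "move_arm", "arguments": {"newtons": 15, "steps": [{"tx":0,"ty":0,"tz":0,"rx":0,"ry":0,"rz":0,"jaw":3.6},{"tx":0,"ty":0,"tz":0,"rx":0,"ry":0,"rz":0,"jaw":4.5},{"tx":0,"ty":0,"tz":0,"rx":0,"ry":0,"rz":0,"jaw":6},{"tx":0,"ty":0,"tz":0,"rx":0,"ry":0,"rz":0,"jaw":6},{"tx":0,"ty":0,"tz":1,"rx":0,"ry":0,"rz":0,"jaw":6},{"tx":0,"ty":0,"tz":3,"rx":0,"ry":0,"rz":0,"jaw":6},{"tx":0,"ty":0,"tz":6,"rx":0,"ry":0,"rz":0,"jaw":6},{"tx":0,"ty":0,"tz":9,"rx":0,"ry":0,"rz":0,"jaw":6}]}}

```text
clock: 13.4
position: [0.4994, -0.2494, 0.14]
tool_rot: [-128.6, 89.9, 139.1]
contact_force: [1.2, -0.3, -0.9]
gripper_width: 0.06
```

```bash
python3 - <<'E'
from h import *
save('scene','s9.png');save('top','t9.png');st()
crop('s9.png','s9c.png',170,40,370,240,3)
E
```

```text
13.5 pos [ 503.2 -250.9  144.4] xdir [ 0.0081 -0.0041 -1.    ] yaw -2.29 F [ 0.  -0.3  0.1] w 60.1 q [ 47.  27. -30. 107.  17.  51.   6.]
```

View pics/s9c.png

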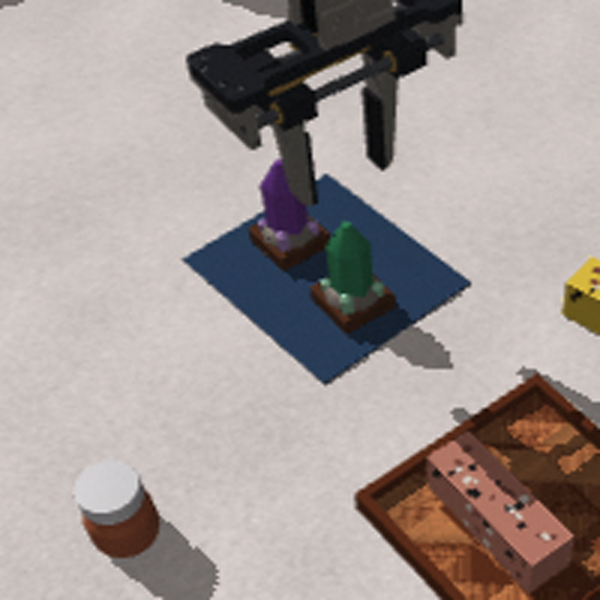

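Both crystals stand upright on the mat. Moving over the prism.

Emit:
{"name": "move_arm", "arguments": {"steps": [{"tx":0.5,"ty":2,"tz":0,"rx":0,"ry":0,"rz":0,"jaw":6.5},{"tx":1.5,"ty":6,"tz":0,"rx":0,"ry":0,"rz":0,"jaw":6.5},{"tx":2.5,"ty":10,"tz":0,"rx":0,"ry":0,"rz":0,"jaw":6.5},{"tx":3.5,"ty":14,"tz":0,"rx":0,"ry":0,"rz":0,"jaw":6.5},{"tx":4.5,"ty":18,"tz":0,"rx":0,"ry":0,"rz":0,"jaw":6.5},{"tx":5.5,"ty":21.5,"tz":0,"rx":0,"ry":0,"rz":0,"jaw":6.5},{"tx":6,"ty":24,"tz":0,"rx":0,"ry":0,"rz":0,"jaw":6.5},{"tx":6,"ty":25.3,"tz":0,"rx":0,"ry":0,"rz":0,"jaw":6.5}]}}

```text
clock: 14.17
position: [0.5604, 0.0077, 0.1394]
tool_rot: [159.7, 89.9, 67.7]
contact_force: [-0.2, -0.2, -0.6]
gripper_width: 0.065
```

```bash
python3 - <<'E'
from h import *
[grab_frame('top') for i in range(4)]
m=camera_model('wrist');save('wrist','w10.png');st()
import pickle;pickle.dump(m,open('mw10.pkl','wb'))
c=Ro.from_euler('z',-2.2,degrees=True).as_matrix()
for a,b in((-20,60),(20,60),(20,-60),(-20,-60)):print(w2px(m,np.array([.5598,.0032,.048])+c@np.array([a,b,0])/1000).round(1))
E
```

```text
14.42 pos [5.595e+02 4.000e-01 1.388e+02] xdir [-9.0e-04 -1.5e-03 -1.0e+00] yaw -2.46 F [-0.5 -0.8 -0.5] w 64.9 q [ 22.  28. -32. 107.  19.  51. -22.]
[294.6 125.9]
[344.4 125.8]
[341.8 261.9]
[297.6 261.9]
```

View pics/w10.png

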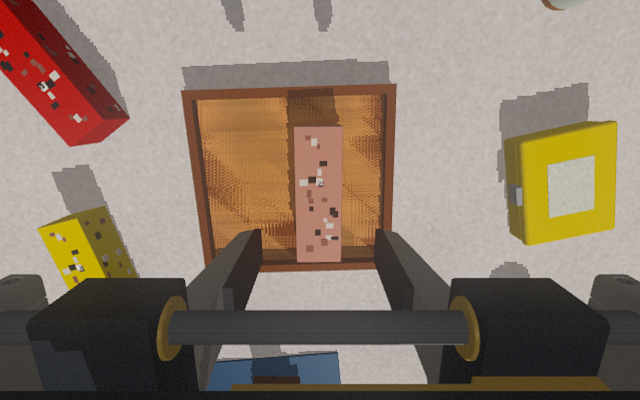

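Emit:
{"name": "move_arm", "arguments": {"newtons": 30, "steps": [{"tx":0,"ty":0,"tz":-1.5,"rx":0,"ry":0,"rz":0,"jaw":6.5},{"tx":0,"ty":0,"tz":-4,"rx":0,"ry":0,"rz":0,"jaw":6.5},{"tx":0,"ty":0,"tz":-6.5,"rx":0,"ry":0,"rz":0,"jaw":6.5},{"tx":0,"ty":0,"tz":-9,"rx":0,"ry":0,"rz":0,"jaw":6.5},{"tx":0,"ty":0,"tz":-11,"rx":0,"ry":0,"rz":0,"jaw":6.5},{"tx":0,"ty":0,"tz":-12,"rx":0,"ry":0,"rz":0,"jaw":6.5},{"tx":0,"ty":0,"tz":-12.5,"rx":0,"ry":0,"rz":0,"jaw":6.5},{"tx":0,"ty":0,"tz":-12.5,"rx":0,"ry":0,"rz":0,"jaw":6.5}]}}

```text
clock: 15.08
position: [0.5595, 0.0017, 0.0135]
tool_rot: [-71.2, 89.9, -163.7]
contact_force: [-1.4, -0.1, 0.7]
gripper_width: 0.0647
```

Emit:
{"name": "move_arm", "arguments": {"newtons": 30, "steps": [{"tx":0,"ty":0,"tz":0,"rx":0,"ry":0,"rz":0,"jaw":5.2},{"tx":0,"ty":0,"tz":0,"rx":0,"ry":0,"rz":0,"jaw":4.6},{"tx":0,"ty":0,"tz":0,"rx":0,"ry":0,"rz":0,"jaw":4.2},{"tx":0,"ty":0,"tz":0,"rx":0,"ry":0,"rz":0,"jaw":3.5},{"tx":0,"ty":0,"tz":0,"rx":0,"ry":0,"rz":0,"jaw":3.2},{"tx":0,"ty":0,"tz":0,"rx":0,"ry":0,"rz":0,"jaw":3.2},{"tx":0,"ty":0,"tz":0,"rx":0,"ry":0,"rz":0,"jaw":3.2},{"tx":0,"ty":0,"tz":0,"rx":0,"ry":0,"rz":0,"jaw":3.2}]}}

```text
clock: 15.75
position: [0.5602, 0.003, 0.015]
tool_rot: [45.3, 90.0, -47.0]
contact_force: [-1.7, -0.8, 7.1]
gripper_width: 0.0393
```

```bash
python3 - <<'E'
from h import *
st()
E
```

```text
15.75 pos [560.2   3.   15. ] xdir [ 5.e-04 -6.e-04 -1.e+00] yaw -2.31 F [-1.7 -0.8  7.1] w 39.3 q [ 17.  38. -27. 110.  26.  38. -28.]
```

Emit:
{"name": "move_arm", "arguments": {"newtons": 30, "steps": [{"tx":0,"ty":0,"tz":0.3,"rx":0,"ry":0,"rz":0,"jaw":3.2},{"tx":0,"ty":0,"tz":1,"rx":0,"ry":0,"rz":0,"jaw":3.2},{"tx":0,"ty":0,"tz":2,"rx":0,"ry":0,"rz":0,"jaw":3.2},{"tx":0,"ty":0,"tz":3.5,"rx":0,"ry":0,"rz":0,"jaw":3.2},{"tx":0,"ty":0,"tz":5.5,"rx":0,"ry":0,"rz":0,"jaw":3.2},{"tx":0,"ty":0,"tz":7.5,"rx":0,"ry":0,"rz":0,"jaw":3.2},{"tx":0,"ty":0,"tz":9.5,"rx":0,"ry":0,"rz":0,"jaw":3.2},{"tx":0,"ty":0,"tz":10,"rx":0,"ry":0,"rz":0,"jaw":3.2}]}}

```text
clock: 16.42
position: [0.5618, 0.0034, 0.1175]
tool_rot: [92.8, 89.7, 0.5]
contact_force: [0.3, 0.3, -4.4]
gripper_width: 0.0399
```

```bash
python3 - <<'E'
from h import *
save('scene','s11.png');save('wrist','w11.png');st()
crop('s11.png','s11c.png',230,40,430,270,2.6)
# pan fit on top0
im=cv2.imread('pics/top0.png'); hsv=cv2.cvtColor(im,cv2.COLOR_BGR2HSV)
print(im[224,182],im[224,212],im[200,150])
m=camera_model('top')
u=cv2.resize(im[180:290,130:235],None,fx=5,fy=5,interpolation=cv2.INTER_CUBIC).astype(int)
msk=((u[...,2]-u[...,0])<12)&(u.sum(2)>240)&(u.sum(2)<420)
msk=cv2.morphologyEx(msk.astype(np.uint8),cv2.MORPH_OPEN,np.ones((15,15)))
n,l,s,c=cv2.connectedComponentsWithStats(msk); k=l[215,260]; print(k,s[k],c[k])
cs,_=cv2.findContours((l==k).astype(np.uint8),cv2.RETR_EXTERNAL,cv2.CHAIN_APPROX_NONE)
P=np.array([px2w(m,130+(x+.5)/5-.5,180+(y+.5)/5-.5,.052)[:2] for x,y in cs[0][:,0]])
print(cv2.minEnclosingCircle((P*1000).astype(np.float32)), cv2.fitEllipse((P*1000).astype(np.float32)))
cv2.imwrite('pics/panm.png',(l==k).astype(np.uint8)*255)
E
```

```text
16.52 pos [560.7   3.  115.4] xdir [ 2.7e-03 -3.0e-04 -1.0e+00] yaw -2.31 F [-0.9 -0.2 -5.9] w 40.0 q [ 21.  29. -32. 108.  20.  48. -23.]
[106 106 108] [135 154 158] [76 79 86]
1 [  119    83   279   273 60105] [257.72777639 219.62934864]
((474.913818359375, 307.99688720703125), 66.0222396850586) ((474.6534118652344, 307.85009765625), (129.15968322753906, 130.79652404785156), 179.57618713378906)
```

View pics/s11c.png

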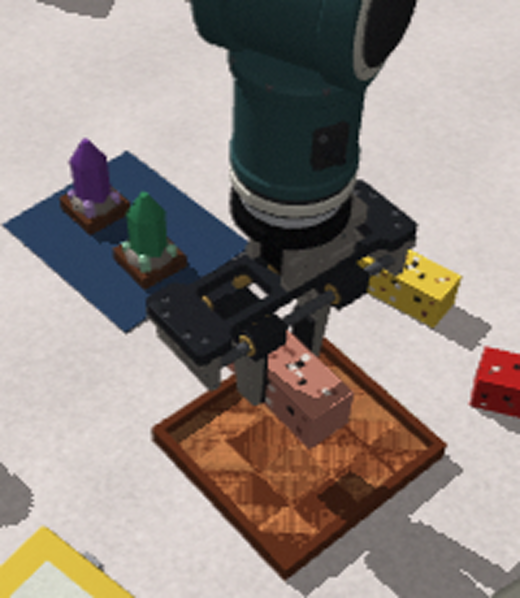

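View pics/panm.png

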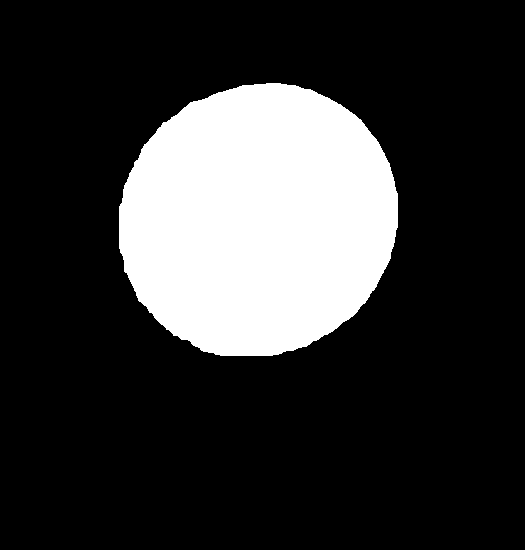

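Emit:
{"name": "move_arm", "arguments": {"newtons": 30, "steps": [{"tx":-0.4,"ty":1.5,"tz":0.2,"rx":0,"ry":0,"rz":0,"jaw":3.2},{"tx":-1.2,"ty":4.5,"tz":0.5,"rx":0,"ry":0,"rz":0,"jaw":3.2},{"tx":-2.2,"ty":8,"tz":0.5,"rx":0,"ry":0,"rz":0,"jaw":3.2},{"tx":-3.2,"ty":11.5,"tz":0.5,"rx":0,"ry":0,"rz":0,"jaw":3.2},{"tx":-4.2,"ty":15,"tz":0.5,"rx":0,"ry":0,"rz":0,"jaw":3.2},{"tx":-5.2,"ty":18.5,"tz":0.5,"rx":0,"ry":0,"rz":0,"jaw":3.2},{"tx":-6.2,"ty":22,"tz":0.5,"rx":0,"ry":0,"rz":0,"jaw":3.2},{"tx":-7,"ty":25,"tz":0.5,"rx":0,"ry":0,"rz":0,"jaw":3.2}]}}

```text
clock: 17.18
position: [0.4877, 0.255, 0.1177]
tool_rot: [-81.3, 89.8, -173.5]
contact_force: [-0.1, 0.4, -5.7]
gripper_width: 0.0397
```

Emit:
{"name": "move_arm", "arguments": {"newtons": 30, "steps": [{"tx":-0.7,"ty":2.5,"tz":0,"rx":0,"ry":0,"rz":0,"jaw":3.2},{"tx":-1.2,"ty":4.3,"tz":0,"rx":0,"ry":0,"rz":0,"jaw":3.2},{"tx":-1.5,"ty":5.35,"tz":0,"rx":0,"ry":0,"rz":0,"jaw":3.2},{"tx":-1.5,"ty":5.35,"tz":0,"rx":0,"ry":0,"rz":0,"jaw":3.2},{"tx":-1.5,"ty":5.35,"tz":0,"rx":0,"ry":0,"rz":0,"jaw":3.2}]}}

```text
clock: 17.6
position: [0.4746, 0.3056, 0.1181]
tool_rot: [-38.4, 89.9, -130.7]
contact_force: [0.7, -0.5, -5.4]
gripper_width: 0.0395
```

```bash
python3 - <<'E'
from h import *
[grab_frame('top') for i in range(2)]
m=camera_model('wrist');save('wrist','w12.png');st()
import pickle;pickle.dump(m,open('mw12.pkl','wb'))
print(w2px(m,(.475,.307,.052)),w2px(m,(.475,.372,.052)))
E
```

```text
17.75 pos [475.7 304.3 118.6] xdir [-4.0e-04 -1.7e-03 -1.0e+00] yaw -2.46 F [ 0.6 -0.3 -4.4] w 39.7 q [-10.  30. -34. 107.  22.  50. -57.]
[318.5182769  205.34299186] [314.77211456 119.46070373]
```

View pics/w12.png

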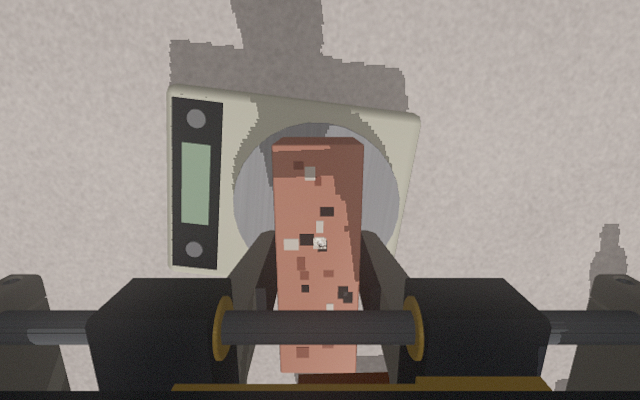

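Emit:
{"name": "move_arm", "arguments": {"newtons": 30, "steps": [{"tx":-0.1,"ty":0,"tz":-0.7,"rx":0,"ry":0,"rz":0,"jaw":3.2},{"tx":-0.1,"ty":0,"tz":-2,"rx":0,"ry":0,"rz":0,"jaw":3.2},{"tx":-0.1,"ty":0,"tz":-3.3,"rx":0,"ry":0,"rz":0,"jaw":3.2},{"tx":-0.1,"ty":0,"tz":-4.3,"rx":0,"ry":0,"rz":0,"jaw":3.2},{"tx":-0.1,"ty":0,"tz":-5,"rx":0,"ry":0,"rz":0,"jaw":3.2},{"tx":-0.1,"ty":0,"tz":-5.4,"rx":0,"ry":0,"rz":0,"jaw":3.2},{"tx":-0.1,"ty":0,"tz":-5.6,"rx":0,"ry":0,"rz":0,"jaw":3.2},{"tx":-0.1,"ty":0,"tz":-5.7,"rx":0,"ry":0,"rz":0,"jaw":3.2}]}}

```text
clock: 18.42
position: [0.4739, 0.3067, 0.0617]
tool_rot: [-92.8, 90.0, 174.9]
contact_force: [0.2, -0.1, -5.6]
gripper_width: 0.0398
```

Emit:
{"name": "move_arm", "arguments": {"newtons": 30, "steps": [{"tx":0,"ty":0,"tz":-0.05,"rx":0,"ry":0,"rz":0,"jaw":3.2},{"tx":0,"ty":0,"tz":-0.1,"rx":0,"ry":0,"rz":0,"jaw":3.2},{"tx":0,"ty":0,"tz":-0.15,"rx":0,"ry":0,"rz":0,"jaw":3.2},{"tx":0,"ty":0,"tz":-0.2,"rx":0,"ry":0,"rz":0,"jaw":3.2},{"tx":0,"ty":0,"tz":-0.2,"rx":0,"ry":0,"rz":0,"jaw":3.2},{"tx":0,"ty":0,"tz":-0.2,"rx":0,"ry":0,"rz":0,"jaw":3.2}]}}

```text
clock: 18.92
position: [0.4741, 0.3066, 0.0603]
tool_rot: [114.8, 90.0, 22.5]
contact_force: [-0.0, 0.2, -4.5]
gripper_width: 0.0399
```

Emit:
{"name": "move_arm", "arguments": {"newtons": 30, "steps": [{"tx":0,"ty":0,"tz":-0.05,"rx":0,"ry":0,"rz":0,"jaw":3.2},{"tx":0,"ty":0,"tz":-0.1,"rx":0,"ry":0,"rz":0,"jaw":3.2},{"tx":0,"ty":0,"tz":-0.1,"rx":0,"ry":0,"rz":0,"jaw":3.2},{"tx":0,"ty":0,"tz":-0.1,"rx":0,"ry":0,"rz":0,"jaw":3.2}]}}

```text
clock: 19.25
position: [0.4739, 0.3065, 0.059]
tool_rot: [-76.7, 90.0, -169.0]
contact_force: [0.2, -0.7, -4.8]
gripper_width: 0.0398
```

Emit:
{"name": "move_arm", "arguments": {"newtons": 30, "steps": [{"tx":0,"ty":0,"tz":-0.05,"rx":0,"ry":0,"rz":0,"jaw":3.2},{"tx":0,"ty":0,"tz":-0.05,"rx":0,"ry":0,"rz":0,"jaw":3.2},{"tx":0,"ty":0,"tz":-0.05,"rx":0,"ry":0,"rz":0,"jaw":3.2}]}}

```text
clock: 19.5
position: [0.474, 0.3065, 0.059]
tool_rot: [31.9, 90.0, -60.4]
contact_force: [-1.8, -2.0, 1.3]
gripper_width: 0.04
```

Emit:
{"name": "move_arm", "arguments": {"newtons": 30, "steps": [{"tx":0,"ty":0,"tz":0,"rx":0,"ry":0,"rz":0,"jaw":4.2},{"tx":0,"ty":0,"tz":0,"rx":0,"ry":0,"rz":0,"jaw":4.6},{"tx":0,"ty":0,"tz":0,"rx":0,"ry":0,"rz":0,"jaw":5.5},{"tx":0,"ty":0,"tz":0,"rx":0,"ry":0,"rz":0,"jaw":6},{"tx":0,"ty":0,"tz":0.5,"rx":0,"ry":0,"rz":0,"jaw":6},{"tx":0,"ty":0,"tz":2,"rx":0,"ry":0,"rz":0,"jaw":6},{"tx":0,"ty":0,"tz":5,"rx":0,"ry":0,"rz":0,"jaw":6},{"tx":0,"ty":0,"tz":8.15,"rx":0,"ry":0,"rz":0,"jaw":6}]}}

```text
clock: 20.17
position: [0.4731, 0.3061, 0.1403]
tool_rot: [-66.9, 89.8, -159.2]
contact_force: [0.3, 0.3, 0.4]
gripper_width: 0.0601
```

Emit:
{"name": "move_arm", "arguments": {"steps": [{"tx":0,"ty":-2,"tz":0,"rx":0,"ry":0,"rz":0,"jaw":6},{"tx":0.4,"ty":-6,"tz":0,"rx":0,"ry":0,"rz":0,"jaw":6},{"tx":0.8,"ty":-10,"tz":0,"rx":0,"ry":0,"rz":0,"jaw":6},{"tx":1.2,"ty":-14,"tz":0,"rx":0,"ry":0,"rz":0,"jaw":6},{"tx":1.6,"ty":-18,"tz":0,"rx":0,"ry":0,"rz":0,"jaw":6},{"tx":2,"ty":-22,"tz":0,"rx":0,"ry":0,"rz":0,"jaw":6},{"tx":2.4,"ty":-26,"tz":0,"rx":0,"ry":0,"rz":0,"jaw":6},{"tx":2.6,"ty":-30,"tz":0,"rx":0,"ry":0,"rz":0,"jaw":6}]}}

```text
clock: 20.83
position: [0.5003, 0.0046, 0.1408]
tool_rot: [87.4, 89.9, -4.9]
contact_force: [0.5, -0.3, 0.5]
gripper_width: 0.06
```

```bash
python3 - <<'E'
from h import *
save('top','t13.png');save('scene','s13.png');st()
crop('t13.png','t13c.png',130,170,235,290,5)
E
```

```text
20.93 pos [500.3  -1.3 140.1] xdir [-2.0e-04 -3.4e-03 -1.0e+00] yaw -2.96 F [-0.7 -0.6  0.1] w 59.8 q [ 24.  22. -33. 115.  16.  48. -21.]
```

View pics/t13c.png

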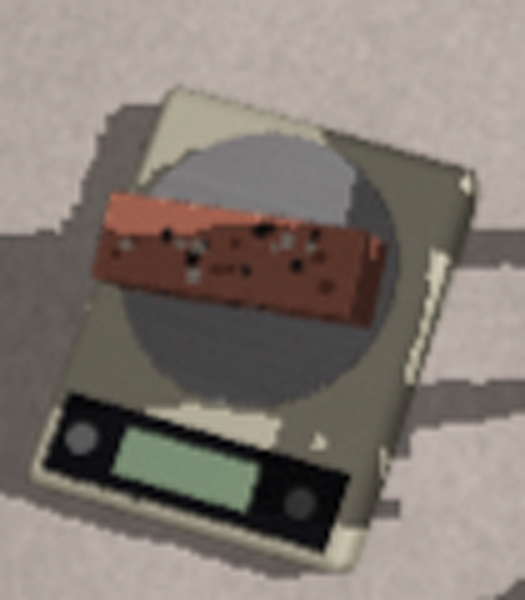

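View pics/s13.png

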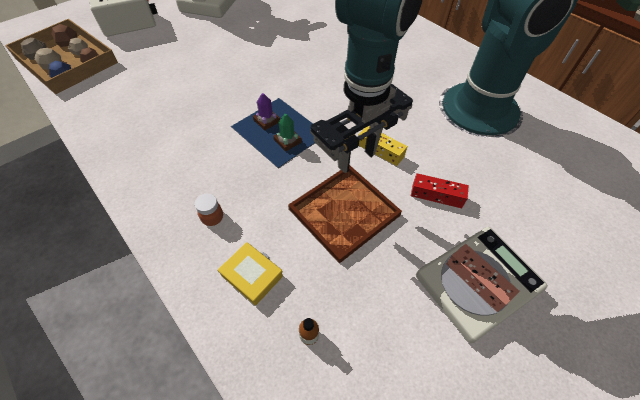

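```bash
python3 - <<'E'
from h import *
m=camera_model('top')
P=np.array([px2w(m,130+(u+.5)/5-.5,170+(v+.5)/5-.5,.092)[:2]*1000 for u,v in((110,192),(368,228),(352,322),(93,277))])
print(P.round(1),P.mean(0),np.linalg.norm(P[0]-P[1]),np.linalg.norm(P[1]-P[2]),np.degrees(np.arctan2(*(P[0]-P[1])[::-1])))
E
```

```text
[[496.2 368.4]
 [493.7 248.9]
 [450.7 248.7]
 [456.9 368.3]] [474.3753644 308.5641734] 119.52517195344439 43.02975107843563 88.7939597359062
```

The prism is centred within about 1 mm on the pan, lying flat. Returning the green crystal.

Emit:
{"name": "move_arm", "arguments": {"steps": [{"tx":0,"ty":-3.5,"tz":0,"rx":0,"ry":0,"rz":0,"jaw":6},{"tx":0,"ty":-7.5,"tz":0,"rx":0,"ry":0,"rz":0,"jaw":6},{"tx":0,"ty":-11.5,"tz":0,"rx":0,"ry":0,"rz":0,"jaw":6},{"tx":0,"ty":-15.5,"tz":0,"rx":0,"ry":0,"rz":0,"jaw":6},{"tx":0,"ty":-19.5,"tz":0,"rx":0,"ry":0,"rz":0,"jaw":6},{"tx":0,"ty":-23,"tz":0,"rx":0,"ry":0,"rz":0,"jaw":6},{"tx":0,"ty":-25,"tz":0,"rx":0,"ry":0,"rz":0,"jaw":6},{"tx":0,"ty":-25.65,"tz":0,"rx":0,"ry":0,"rz":0,"jaw":6}]}}

```text
clock: 21.6
position: [0.4996, -0.2538, 0.1402]
tool_rot: [18.3, 89.9, -74.3]
contact_force: [-1.0, 0.4, 0.8]
gripper_width: 0.0603
```

```bash
python3 - <<'E'
from h import *
[grab_frame('top') for i in range(4)]
m=camera_model('wrist');save('wrist','w14.png');st();print(w2px(m,(.5,-.25,.095)))
E
```

```text
21.85 pos [ 500.5 -247.2  140.3] xdir [ 1.e-04  1.e-03 -1.e+00] yaw -2.1 F [1.1 0.2 0.1] w 59.9 q [ 46.  27. -29. 107.  16.  50.   7.]
[318.97138256 221.0782179 ]
```

View pics/w14.png

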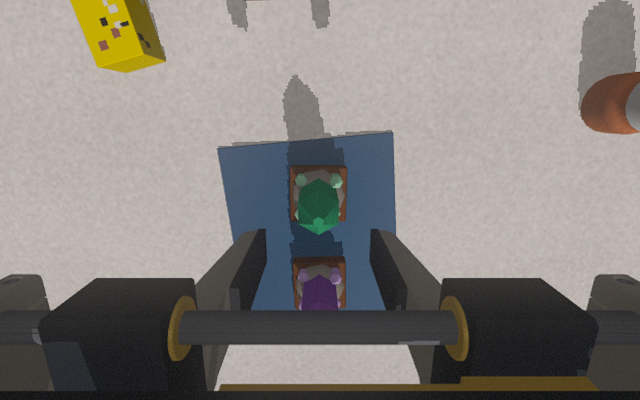

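Green's tip is at about (319,222), as predicted (319,221). Descending 9.05 cm to the same grip height, then closing.

Emit:
{"name": "move_arm", "arguments": {"newtons": 15, "steps": [{"tx":0,"ty":0,"tz":-1.2,"rx":0,"ry":0,"rz":0,"jaw":6},{"tx":0,"ty":0,"tz":-3,"rx":0,"ry":0,"rz":0,"jaw":6},{"tx":0,"ty":0,"tz":-5,"rx":0,"ry":0,"rz":0,"jaw":6},{"tx":0,"ty":0,"tz":-7,"rx":0,"ry":0,"rz":0,"jaw":6},{"tx":0,"ty":0,"tz":-8.3,"rx":0,"ry":0,"rz":0,"jaw":6},{"tx":0,"ty":0,"tz":-9.05,"rx":0,"ry":0,"rz":0,"jaw":6},{"tx":0,"ty":0,"tz":-9.05,"rx":0,"ry":0,"rz":0,"jaw":6},{"tx":0,"ty":0,"tz":-9.05,"rx":0,"ry":0,"rz":0,"jaw":6}]}}

```text
clock: 22.52
position: [0.5003, -0.2494, 0.0496]
tool_rot: [-164.4, 90.0, 103.4]
contact_force: [0.0, 0.5, -0.2]
gripper_width: 0.0601
```

Emit:
{"name": "move_arm", "arguments": {"newtons": 15, "steps": [{"tx":0,"ty":0,"tz":0,"rx":0,"ry":0,"rz":0,"jaw":4.5},{"tx":0,"ty":0,"tz":0,"rx":0,"ry":0,"rz":0,"jaw":3.8},{"tx":0,"ty":0,"tz":0,"rx":0,"ry":0,"rz":0,"jaw":3.4},{"tx":0,"ty":0,"tz":0,"rx":0,"ry":0,"rz":0,"jaw":2.8},{"tx":0,"ty":0,"tz":0,"rx":0,"ry":0,"rz":0,"jaw":2.5},{"tx":0,"ty":0,"tz":0,"rx":0,"ry":0,"rz":0,"jaw":2.5},{"tx":0,"ty":0,"tz":0,"rx":0,"ry":0,"rz":0,"jaw":2.5},{"tx":0,"ty":0,"tz":0,"rx":0,"ry":0,"rz":0,"jaw":2.5}]}}

```text
clock: 23.18
position: [0.5004, -0.2502, 0.0501]
tool_rot: [53.7, 89.9, -38.6]
contact_force: [0.3, -0.6, 5.0]
gripper_width: 0.0319
```

Emit:
{"name": "move_arm", "arguments": {"newtons": 15, "steps": [{"tx":0,"ty":0,"tz":0.3,"rx":0,"ry":0,"rz":0,"jaw":2.5},{"tx":0,"ty":0,"tz":1,"rx":0,"ry":0,"rz":0,"jaw":2.5},{"tx":0,"ty":0,"tz":2,"rx":0,"ry":0,"rz":0,"jaw":2.5},{"tx":0,"ty":0,"tz":3.5,"rx":0,"ry":0,"rz":0,"jaw":2.5},{"tx":0,"ty":0,"tz":5,"rx":0,"ry":0,"rz":0,"jaw":2.5},{"tx":0,"ty":0.7,"tz":6,"rx":0,"ry":0,"rz":0,"jaw":2.5},{"tx":0,"ty":2,"tz":7,"rx":0,"ry":0,"rz":0,"jaw":2.5},{"tx":0,"ty":4,"tz":7,"rx":0,"ry":0,"rz":0,"jaw":2.5}]}}

```text
clock: 23.85
position: [0.5008, -0.2105, 0.1218]
tool_rot: [60.3, 89.8, -32.1]
contact_force: [0.5, -0.5, -0.9]
gripper_width: 0.0318
```

Emit:
{"name": "move_arm", "arguments": {"newtons": 15, "steps": [{"tx":0,"ty":2.5,"tz":0,"rx":0,"ry":0,"rz":0,"jaw":2.5},{"tx":0,"ty":6,"tz":0,"rx":0,"ry":0,"rz":0,"jaw":2.5},{"tx":0,"ty":10,"tz":0,"rx":0,"ry":0,"rz":0,"jaw":2.5},{"tx":0,"ty":14,"tz":0,"rx":0,"ry":0,"rz":0,"jaw":2.5},{"tx":0,"ty":18,"tz":0,"rx":0,"ry":0,"rz":0,"jaw":2.5},{"tx":0,"ty":21.5,"tz":0,"rx":0,"ry":0,"rz":0,"jaw":2.5},{"tx":0,"ty":24,"tz":0,"rx":0,"ry":0,"rz":0,"jaw":2.5},{"tx":0,"ty":25.3,"tz":0,"rx":0,"ry":0,"rz":0,"jaw":2.5}]}}

```text
clock: 24.52
position: [0.4987, 0.0487, 0.1202]
tool_rot: [177.3, 89.9, 85.4]
contact_force: [-0.7, -0.4, -2.0]
gripper_width: 0.0317
```

Emit:
{"name": "move_arm", "arguments": {"newtons": 15, "steps": [{"tx":0,"ty":0,"tz":0,"rx":0,"ry":0,"rz":0,"jaw":2.5},{"tx":0,"ty":0,"tz":0,"rx":0,"ry":0,"rz":0,"jaw":2.5},{"tx":0,"ty":0,"tz":-1,"rx":0,"ry":0,"rz":0,"jaw":2.5},{"tx":0,"ty":0,"tz":-2.5,"rx":0,"ry":0,"rz":0,"jaw":2.5},{"tx":0,"ty":0,"tz":-4,"rx":0,"ry":0,"rz":0,"jaw":2.5},{"tx":0,"ty":0,"tz":-5.2,"rx":0,"ry":0,"rz":0,"jaw":2.5},{"tx":0,"ty":0,"tz":-5.9,"rx":0,"ry":0,"rz":0,"jaw":2.5},{"tx":0,"ty":0,"tz":-6.2,"rx":0,"ry":0,"rz":0,"jaw":2.5}]}}

```text
clock: 25.18
position: [0.499, 0.0421, 0.0561]
tool_rot: [-81.7, 89.9, -174.1]
contact_force: [-0.5, 0.1, -1.5]
gripper_width: 0.0321
```

Emit:
{"name": "move_arm", "arguments": {"newtons": 15, "steps": [{"tx":0,"ty":0,"tz":-0.1,"rx":0,"ry":0,"rz":0,"jaw":2.5},{"tx":0,"ty":0,"tz":-0.2,"rx":0,"ry":0,"rz":0,"jaw":2.5},{"tx":0,"ty":0,"tz":-0.25,"rx":0,"ry":0,"rz":0,"jaw":2.5},{"tx":0,"ty":0,"tz":-0.25,"rx":0,"ry":0,"rz":0,"jaw":2.5},{"tx":0,"ty":0,"tz":-0.25,"rx":0,"ry":0,"rz":0,"jaw":2.5}]}}

```text
clock: 25.6
position: [0.5003, 0.0431, 0.0556]
tool_rot: [88.9, 89.9, -3.4]
contact_force: [0.3, -0.5, -0.9]
gripper_width: 0.0322
```

Emit:
{"name": "move_arm", "arguments": {"newtons": 15, "steps": [{"tx":0,"ty":0,"tz":-0.04,"rx":0,"ry":0,"rz":0,"jaw":2.5},{"tx":0,"ty":0,"tz":-0.08,"rx":0,"ry":0,"rz":0,"jaw":2.5},{"tx":0,"ty":0,"tz":-0.08,"rx":0,"ry":0,"rz":0,"jaw":2.5},{"tx":0,"ty":0,"tz":-0.08,"rx":0,"ry":0,"rz":0,"jaw":2.5}]}}

```text
clock: 25.93
position: [0.5004, 0.0431, 0.055]
tool_rot: [75.1, 89.9, -17.2]
contact_force: [-1.1, -0.4, 5.9]
gripper_width: 0.0318
```

Emit:
{"name": "move_arm", "arguments": {"newtons": 15, "steps": [{"tx":0,"ty":0,"tz":0,"rx":0,"ry":0,"rz":0,"jaw":3.6},{"tx":0,"ty":0,"tz":0,"rx":0,"ry":0,"rz":0,"jaw":4.5},{"tx":0,"ty":0,"tz":0,"rx":0,"ry":0,"rz":0,"jaw":6},{"tx":0,"ty":0,"tz":0,"rx":0,"ry":0,"rz":0,"jaw":6},{"tx":0,"ty":0,"tz":1,"rx":0,"ry":0,"rz":0,"jaw":6},{"tx":0,"ty":0,"tz":3,"rx":0,"ry":0,"rz":0,"jaw":6},{"tx":0,"ty":0,"tz":6,"rx":0,"ry":0,"rz":0,"jaw":6},{"tx":0,"ty":0,"tz":8.5,"rx":0,"ry":0,"rz":0,"jaw":6}]}}

```text
clock: 26.6
position: [0.4998, 0.0434, 0.141]
tool_rot: [-136.3, 90.0, 131.4]
contact_force: [0.0, 0.7, 0.2]
gripper_width: 0.06
```

Emit:
{"name": "move_arm", "arguments": {"steps": [{"tx":0,"ty":-2,"tz":0,"rx":0,"ry":0,"rz":0,"jaw":6},{"tx":0,"ty":-6,"tz":0,"rx":0,"ry":0,"rz":0,"jaw":6},{"tx":0,"ty":-10,"tz":0,"rx":0,"ry":0,"rz":0,"jaw":6},{"tx":0,"ty":-14,"tz":0,"rx":0,"ry":0,"rz":0,"jaw":6},{"tx":0,"ty":-18,"tz":0,"rx":0,"ry":0,"rz":0,"jaw":6},{"tx":0,"ty":-22,"tz":0,"rx":0,"ry":0,"rz":0,"jaw":6},{"tx":-0.1,"ty":-26,"tz":0,"rx":0,"ry":0,"rz":0,"jaw":6},{"tx":-0.2,"ty":-30,"tz":0,"rx":0,"ry":0,"rz":0,"jaw":6}]}}

```text
clock: 27.27
position: [0.4977, -0.2589, 0.1402]
tool_rot: [71.1, 90.0, -21.2]
contact_force: [0.9, 0.2, -0.3]
gripper_width: 0.0602
```

Emit:
{"name": "move_arm", "arguments": {"steps": [{"tx":0,"ty":-3.5,"tz":0,"rx":0,"ry":0,"rz":0,"jaw":6},{"tx":0,"ty":-6.5,"tz":0,"rx":0,"ry":0,"rz":0,"jaw":6},{"tx":0,"ty":-8.3,"tz":0,"rx":0,"ry":0,"rz":0,"jaw":6},{"tx":0,"ty":-8.9,"tz":0,"rx":0,"ry":0,"rz":0,"jaw":6},{"tx":0,"ty":-8.9,"tz":0,"rx":0,"ry":0,"rz":0,"jaw":6},{"tx":0,"ty":-8.9,"tz":0,"rx":0,"ry":0,"rz":0,"jaw":6}]}}

```text
clock: 27.77
position: [0.4982, -0.3444, 0.1395]
tool_rot: [178.7, 89.9, 86.4]
contact_force: [-0.8, -0.1, 0.5]
gripper_width: 0.06
```

```bash
python3 - <<'E'
from h import *
[grab_frame('top') for i in range(2)]
m=camera_model('wrist');save('wrist','w15.png');st();print(w2px(m,(.498,-.3458,.095)));save('scene','s15.png')
E
```

```text
27.92 pos [ 498.6 -343.8  139.6] xdir [ 2.e-04  6.e-04 -1.e+00] yaw -2.13 F [-0.4  0.3  0.2] w 60.2 q [ 51.  30. -26. 101.  16.  53.  16.]
[318.83347944 220.83108951]
```

View pics/w15.png

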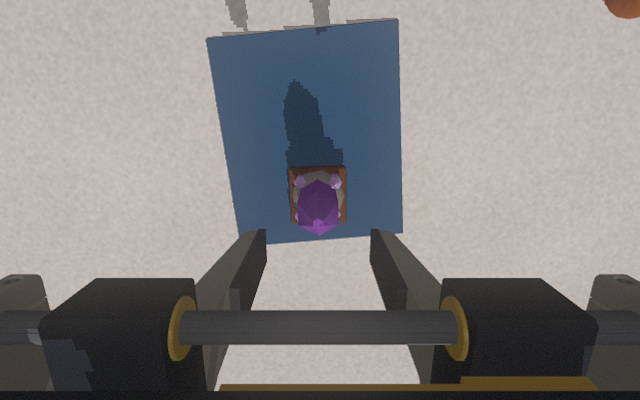

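View pics/s15.png

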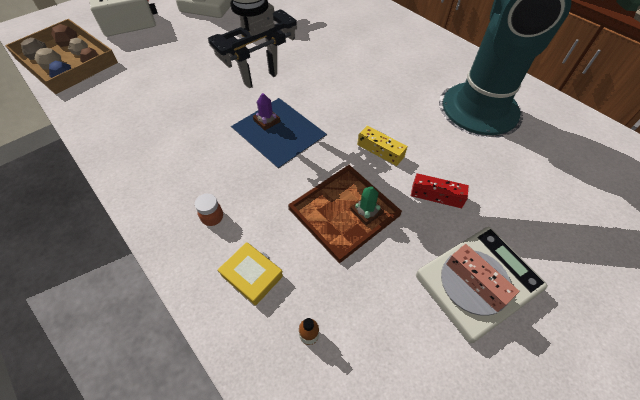

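Green is back upright in its place at (368,203), and purple's tip at about (319,222) is as predicted. Picking up purple.

Emit:
{"name": "move_arm", "arguments": {"newtons": 15, "steps": [{"tx":0,"ty":0,"tz":-1.2,"rx":0,"ry":0,"rz":0,"jaw":6},{"tx":0,"ty":0,"tz":-3,"rx":0,"ry":0,"rz":0,"jaw":6},{"tx":0,"ty":0,"tz":-5,"rx":0,"ry":0,"rz":0,"jaw":6},{"tx":0,"ty":0,"tz":-7,"rx":0,"ry":0,"rz":0,"jaw":6},{"tx":0,"ty":0,"tz":-8.3,"rx":0,"ry":0,"rz":0,"jaw":6},{"tx":0,"ty":0,"tz":-8.95,"rx":0,"ry":0,"rz":0,"jaw":6},{"tx":0,"ty":0,"tz":-8.95,"rx":0,"ry":0,"rz":0,"jaw":6},{"tx":0,"ty":0,"tz":-8.95,"rx":0,"ry":0,"rz":0,"jaw":6}]}}

```text
clock: 28.63
position: [0.4983, -0.3457, 0.0499]
tool_rot: [143.1, 90.0, 50.9]
contact_force: [0.1, -0.1, 0.2]
gripper_width: 0.0601
```

Emit:
{"name": "move_arm", "arguments": {"newtons": 15, "steps": [{"tx":0,"ty":0,"tz":0,"rx":0,"ry":0,"rz":0,"jaw":4.5},{"tx":0,"ty":0,"tz":0,"rx":0,"ry":0,"rz":0,"jaw":3.8},{"tx":0,"ty":0,"tz":0,"rx":0,"ry":0,"rz":0,"jaw":3.4},{"tx":0,"ty":0,"tz":0,"rx":0,"ry":0,"rz":0,"jaw":2.8},{"tx":0,"ty":0,"tz":0,"rx":0,"ry":0,"rz":0,"jaw":2.5},{"tx":0,"ty":0,"tz":0,"rx":0,"ry":0,"rz":0,"jaw":2.5},{"tx":0,"ty":0,"tz":0,"rx":0,"ry":0,"rz":0,"jaw":2.5},{"tx":0,"ty":0,"tz":0,"rx":0,"ry":0,"rz":0,"jaw":2.5}]}}

```text
clock: 29.3
position: [0.4983, -0.3463, 0.0504]
tool_rot: [46.0, 89.9, -46.3]
contact_force: [0.2, -0.7, 4.6]
gripper_width: 0.0322
```

Emit:
{"name": "move_arm", "arguments": {"newtons": 15, "steps": [{"tx":0,"ty":0,"tz":0.3,"rx":0,"ry":0,"rz":0,"jaw":2.5},{"tx":0,"ty":0,"tz":1,"rx":0,"ry":0,"rz":0,"jaw":2.5},{"tx":0,"ty":0,"tz":2,"rx":0,"ry":0,"rz":0,"jaw":2.5},{"tx":0,"ty":0,"tz":3.5,"rx":0,"ry":0,"rz":0,"jaw":2.5},{"tx":0,"ty":0,"tz":5,"rx":0,"ry":0,"rz":0,"jaw":2.5},{"tx":0,"ty":0.7,"tz":6,"rx":0,"ry":0,"rz":0,"jaw":2.5},{"tx":0,"ty":2,"tz":7,"rx":0,"ry":0,"rz":0,"jaw":2.5},{"tx":0,"ty":4,"tz":7,"rx":0,"ry":0,"rz":0,"jaw":2.5}]}}

```text
clock: 29.97
position: [0.4987, -0.3067, 0.1221]
tool_rot: [53.8, 89.8, -38.6]
contact_force: [-0.2, -0.2, -1.1]
gripper_width: 0.0321
```

Emit:
{"name": "move_arm", "arguments": {"newtons": 15, "steps": [{"tx":0,"ty":3,"tz":0,"rx":0,"ry":0,"rz":0,"jaw":2.5},{"tx":0,"ty":7,"tz":0,"rx":0,"ry":0,"rz":0,"jaw":2.5},{"tx":0,"ty":11,"tz":0,"rx":0,"ry":0,"rz":0,"jaw":2.5},{"tx":0,"ty":15,"tz":0,"rx":0,"ry":0,"rz":0,"jaw":2.5},{"tx":0,"ty":18.5,"tz":0,"rx":0,"ry":0,"rz":0,"jaw":2.5},{"tx":0,"ty":21.5,"tz":0,"rx":0,"ry":0,"rz":0,"jaw":2.5},{"tx":0,"ty":24,"tz":0,"rx":0,"ry":0,"rz":0,"jaw":2.5},{"tx":0,"ty":26,"tz":0,"rx":0,"ry":0,"rz":0,"jaw":2.5}]}}

```text
clock: 30.63
position: [0.4969, -0.042, 0.1203]
tool_rot: [-153.0, 90.0, 114.9]
contact_force: [0.3, 1.1, -0.7]
gripper_width: 0.0325
```

Emit:
{"name": "move_arm", "arguments": {"newtons": 15, "steps": [{"tx":0,"ty":1.2,"tz":0,"rx":0,"ry":0,"rz":0,"jaw":2.5},{"tx":0,"ty":1.9,"tz":0,"rx":0,"ry":0,"rz":0,"jaw":2.5},{"tx":0,"ty":2.2,"tz":0,"rx":0,"ry":0,"rz":0,"jaw":2.5},{"tx":0,"ty":2.2,"tz":-0.5,"rx":0,"ry":0,"rz":0,"jaw":2.5},{"tx":0,"ty":2.2,"tz":-1.5,"rx":0,"ry":0,"rz":0,"jaw":2.5},{"tx":0,"ty":2.2,"tz":-3,"rx":0,"ry":0,"rz":0,"jaw":2.5},{"tx":0,"ty":2.2,"tz":-4,"rx":0,"ry":0,"rz":0,"jaw":2.5},{"tx":0,"ty":2.2,"tz":-4,"rx":0,"ry":0,"rz":0,"jaw":2.5}]}}

```text
clock: 31.3
position: [0.4959, -0.025, 0.0771]
tool_rot: [-90.1, 89.7, 177.5]
contact_force: [-0.4, 0.0, -2.0]
gripper_width: 0.032
```

```bash
python3 - <<'E'
from h import *
st();save('wrist','w16.png')
E
```

```text
31.3 pos [495.9 -25.   77.1] xdir [-5.e-03  2.e-04 -1.e+00] yaw -2.39 F [-0.4  0.  -2. ] w 32.0 q [ 23.  27. -29. 117.  20.  40. -21.]
```

View pics/w16.png

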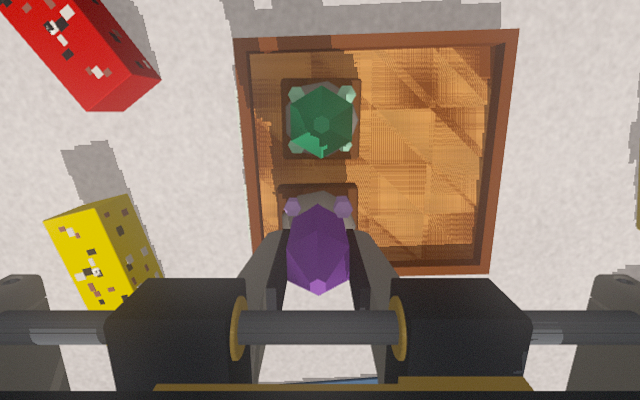

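Emit:
{"name": "move_arm", "arguments": {"newtons": 15, "steps": [{"tx":0,"ty":0,"tz":0,"rx":0,"ry":0,"rz":0,"jaw":2.5},{"tx":0,"ty":0,"tz":-0.6,"rx":0,"ry":0,"rz":0,"jaw":2.5},{"tx":0,"ty":0,"tz":-1.2,"rx":0,"ry":0,"rz":0,"jaw":2.5},{"tx":0,"ty":0,"tz":-1.7,"rx":0,"ry":0,"rz":0,"jaw":2.5},{"tx":0,"ty":0,"tz":-2.1,"rx":0,"ry":0,"rz":0,"jaw":2.5},{"tx":0,"ty":0,"tz":-2.3,"rx":0,"ry":0,"rz":0,"jaw":2.5},{"tx":0,"ty":0,"tz":-2.4,"rx":0,"ry":0,"rz":0,"jaw":2.5},{"tx":0,"ty":0,"tz":-2.4,"rx":0,"ry":0,"rz":0,"jaw":2.5}]}}

```text
clock: 32.02
position: [0.4979, -0.0238, 0.0556]
tool_rot: [-104.9, 90.0, 162.8]
contact_force: [-0.6, -0.7, -1.3]
gripper_width: 0.0324
```

Emit:
{"name": "move_arm", "arguments": {"newtons": 15, "steps": [{"tx":0,"ty":0,"tz":-0.05,"rx":0,"ry":0,"rz":0,"jaw":2.5},{"tx":0,"ty":0,"tz":-0.1,"rx":0,"ry":0,"rz":0,"jaw":2.5},{"tx":0,"ty":0,"tz":-0.1,"rx":0,"ry":0,"rz":0,"jaw":2.5},{"tx":0,"ty":0,"tz":-0.1,"rx":0,"ry":0,"rz":0,"jaw":2.5}]}}

```text
clock: 32.35
position: [0.4983, -0.0239, 0.0553]
tool_rot: [77.5, 90.0, -14.8]
contact_force: [-1.8, -0.2, 4.7]
gripper_width: 0.0321
```

Contact. Releasing and rising well clear.

Emit:
{"name": "move_arm", "arguments": {"newtons": 15, "steps": [{"tx":0,"ty":0,"tz":0,"rx":0,"ry":0,"rz":0,"jaw":3.6},{"tx":0,"ty":0,"tz":0,"rx":0,"ry":0,"rz":0,"jaw":4.5},{"tx":0,"ty":0,"tz":0,"rx":0,"ry":0,"rz":0,"jaw":6},{"tx":0,"ty":0,"tz":0,"rx":0,"ry":0,"rz":0,"jaw":6},{"tx":0,"ty":0,"tz":1,"rx":0,"ry":0,"rz":0,"jaw":6},{"tx":0,"ty":0,"tz":3,"rx":0,"ry":0,"rz":0,"jaw":6},{"tx":0,"ty":0,"tz":6,"rx":0,"ry":0,"rz":0,"jaw":6},{"tx":0,"ty":0,"tz":9,"rx":0,"ry":0,"rz":0,"jaw":6}]}}

```text
clock: 33.02
position: [0.4973, -0.0236, 0.1459]
tool_rot: [-108.7, 89.9, 159.0]
contact_force: [0.3, -1.2, 0.5]
gripper_width: 0.06
```

Emit:
{"name": "move_arm", "arguments": {"steps": [{"tx":0,"ty":-1.5,"tz":1,"rx":0,"ry":0,"rz":0,"jaw":6},{"tx":0,"ty":-4.5,"tz":2,"rx":0,"ry":0,"rz":0,"jaw":6},{"tx":0,"ty":-8,"tz":3,"rx":0,"ry":0,"rz":0,"jaw":6},{"tx":0,"ty":-11.5,"tz":4,"rx":0,"ry":0,"rz":0,"jaw":6},{"tx":0,"ty":-15,"tz":5,"rx":0,"ry":0,"rz":0,"jaw":6},{"tx":0,"ty":-18,"tz":5,"rx":0,"ry":0,"rz":0,"jaw":6},{"tx":0,"ty":-20,"tz":5,"rx":0,"ry":0,"rz":0,"jaw":6},{"tx":0,"ty":-20,"tz":5,"rx":0,"ry":0,"rz":0,"jaw":6}]}}

```text
clock: 33.68
position: [0.4971, -0.2295, 0.1954]
tool_rot: [13.2, 89.9, -79.5]
contact_force: [-0.0, 0.3, -0.1]
gripper_width: 0.0601
```

```bash
python3 - <<'E'
from h import *
[grab_frame('top') for i in range(2)]
save('top','t17.png');save('scene','s17.png');st()
a=cv2.imread('pics/t17.png')[165:265,262:362];b=cv2.imread('pics/top0.png')[165:265,262:362]
cv2.imwrite('pics/t17c.png',cv2.resize(np.hstack([b,a]),None,fx=4,fy=4,interpolation=cv2.INTER_CUBIC))
E
```

```text
33.88 pos [ 498.1 -222.3  195. ] xdir [ 1.e-04  8.e-04 -1.e+00] yaw -2.19 F [-0.5  0.7 -0.5] w 59.7 q [ 44.  21. -29. 106.  12.  56.   8.]
```

View pics/t17c.png

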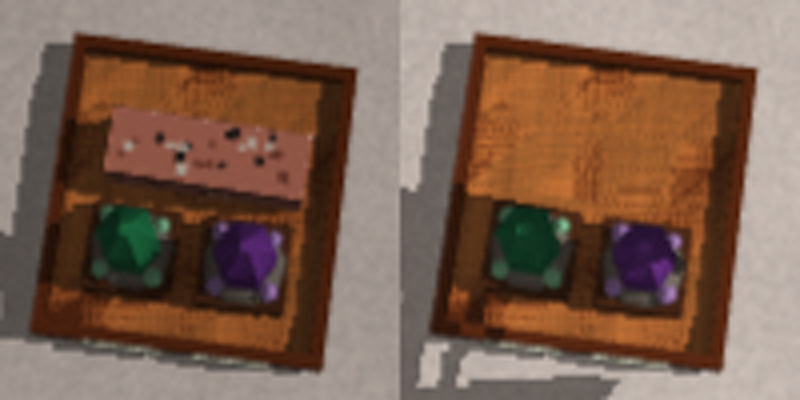

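View pics/s17.png

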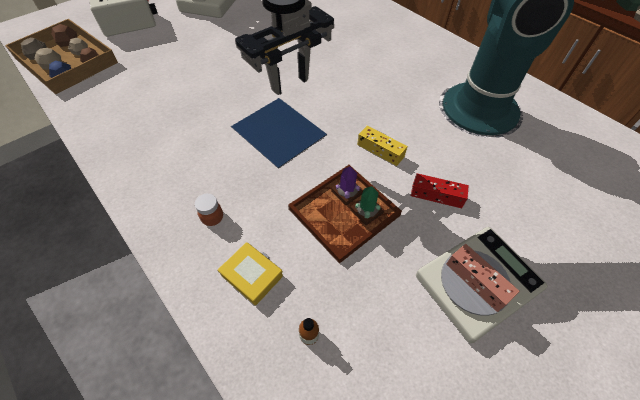

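Both crystals stand upright where they were: the before and after pixels agree, with purple at about (245,258) against (645,258)-400 and green at about (133,240) against (528,240)-400. The prism is on the pan and the bystanders are unmoved. Handing in.

```bash
python3 - <<'E'
from h import *
st();print(r.sign_off())
E
```

```text
33.88 pos [ 498.1 -222.3  195. ] xdir [ 1.e-04  8.e-04 -1.e+00] yaw -2.19 F [-0.5  0.7 -0.5] w 59.7 q [ 44.  21. -29. 106.  12.  56.   8.]
the job is handed in; nothing more can be done
None
```

The job is done and handed in. The pink prism is on the balance pan and both crystals are back in the tray. I stood purple and then green on the mat, set the prism on the pan and let go, then put green and purple back.

- **Prism:** I measured its centre at (474, 309) mm. The pan centre read (475, 308) mm in the top view, and my rougher wrist-view estimate was about 3 mm lower in y. The prism lies flat.
- **Crystals:** both stand upright. In the before and after top views they match to about a pixel, roughly 2 mm.
- **Bystanders and look-alikes:** the jar, bottle, slide box and the red and yellow prisms looked unmoved by eye in the last scene picture. I did not measure them.
- **Arm:** it ended clear of everything. The clock read 33.9 s of the 120 s allowed. The wrist forces reported at the end of each move stayed below about 8 N.

No check failed. The top and wrist cameras disagreed by about 2–3 mm on some y positions. The first few picture readings were taken while the arm was still settling, so I re-measured once it was still before the first grasp.

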